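Restock the spice display tray

ROBOT

A 6-joint arm with a two-finger parallel gripper is mounted at the origin on the work surface. World frame = base frame: x ahead of the robot, y to its left, z up, the work surface at z = 0. Lengths are in m, angles in rad, forces in N, time in s.
With the tool pointing down it reaches from about 0.3 to 0.825 m from the base axis. Payload 5.4 kg.
Tool frame: the origin (TCP) lies on the centre line of the jaws, within the pads' length; the fingertips stand ctrl.nose_length ahead of it and the grasp point (between the pads) lies 2 mm behind it (ctrl.nose_length is the distance from the TCP to the fingertips, in m); z points along the fingers, y is the direction in which the jaws open and shut (so a half turn about z gives the same grasp; the last joint's range is limited). The gripper opens to 92 mm and grips with 3 to 60 N. Pads are 20 mm wide; open, the fingers measure 128 mm over their backs; the gripper's body (75 mm by 189 mm) begins 69 mm behind the grasp point.
Start: joints at [1.035, 0.158, 1.597, -0, 1.386, -0.21], TCP at [0.184, 0.545, 0.232] pointing down, gripper open.
Joint ranges: [-2.91, 2.91], [-0.94, 2.29], [0.18, 2.7], [-1.29, 4.43], [0.17, 2.64], [-3, 3]. Speed limits (rad/s): [2.57, 2.57, 3.14, 3.14, 3.14, 3.14].

INTERFACE

Orientations are given as a unit quaternion [x, y, z, w].
In Python, from bench import ctrl gives the robot as it stands.
- The arm moves only by the tool drive_tool, never from a script. Its argument "deltas" is a list of rows, each a list of 7 numbers: the shift along the world's x, y, z in m, then the turn, a rotation vector about the world's x, y, z in degrees, then the closure, from 0 (fully open) to 1 (shut). A call has 1 to 8 rows; each row is the pose to reach, as a shift and turn from the pose commanded when the call began; what a row does not reach only later rows make up. A row lasts 1/8 s, in which the tool goes at most 62.5 mm and 10.7 degrees, less where a joint would pass 70% of its speed; a pose out of reach is approached as far as the arm can. A call with a gripper value outside its range is refused whole. The fingers move at their own pace and stop on an object; "force" is the grip in N (left out, the last holds). Time passes only in rows, so rows that repeat a pose let the fingers close. It gives the time, the measured TCP pose, the force and the opening at its end, in the units of the state.
- ctrl.state(): the state, without advancing time (a new reading comes with each control period).
- ctrl.get_image(name): name is "scene" or "top" or "wrist"; returns the picture (384x512x3 uint8, red, green, blue); there is no depth.
- ctrl.camera_model(name): a dict with "camera_matrix" (3x3 intrinsics, pixels), "rvec" (rotation vector, rad) and "tvec" (3), from world to camera coordinates, as OpenCV has them. Camera axes: x right, y down, z forward; pixel columns grow to the right and rows downward; lengths in m; the calibration is good to about 2 mm. A picture is of the moment at which its call begins: read the wrist's pose just before it. camera_model takes no time and is no camera call; for the wrist camera it gives the pose at the moment of the call.
- ctrl.finish_job(): hands the job in, once; it reports no verdict.
The state is a dict: "time": time; "joint_positions": joint angles; "dq": joint speeds; "tau": joint torques, N m; "tcp_pos": TCP position; "orientation": TCP orientation; "ft_force": force on the tool from outside, world axes, zero at the start; "moment": the same for the moment, N m; "finger_gap": finger opening in m.
Only numpy, scipy, OpenCV 4.12 (cv2) and the standard library are available. Lean on these libraries where they do the work, as an engineer would, in place of code of your own. Each camera call takes 0.05 s, during which the arm holds its last target.

TASK

Restock the counter display: take the orange collar off its retaining pin, draw the tray right out of the rack, and stand every spice tin that is on the counter upright on the tray. Then slide the loaded tray fully home into the rack and put the collar back down over the pin to lock it in. Leave the other things on the counter where they are.

Things in the scene. Friction and masses are not known exactly. Their poses are not given: they have to be found in the camera images.
- rack: Fixed counter display, a pale wooden frame 136 mm high, open between its bars. Origin: on the counter, where the tray's origin lies when the tray is fully home. x points into the rack (mouth to back stop), y across, z up. The tray slides on the counter itself between side rails 34 mm high, inner faces at y = +-61 mm (3 mm clearance each side). Back stop face at x = 143 mm.
- mouth (a point): Point on the counter in the middle of the rack's open mouth (rack x = -142 mm, y = 0). Flared guides narrow from y = +-74 mm at the mouth to +-61 mm, 31 mm inside it.
- roof_edge (a point): Middle of the lower front edge of the rack's roof frame (rack x = -63 mm, 126 mm up): a front post and top rail each side at y = +-66 mm, 136 mm high, and cross bars at x = -56 and 42 mm. The frame reaches from here to the back; the tab of a tray that is home stays in the open. Lips 27 mm above the counter reach over the tray's rims from x = -102 mm inwards.
- pin (a point): Foot of the rack's upright steel retaining pin, on a 4 mm thick foot plate (rack x = -179.5, y = +82 mm): a fitted collar's origin comes here. Pin 16 mm in diameter, tapered tip 62 mm above the counter. The plate's near edge is 74 mm from the rack's axis. A fitted collar stands 6 mm in front of a tray that is home and overlaps its corner by 7 mm, so the tray can neither leave nor enter.
- collar: Orange ring, 62 mm outside diameter, bore 20 mm, 30 mm high. Origin: centre of its underside, z along its axis. At the start it sits on the retaining pin.
- tray: Dark wooden tray 285 x 116 mm, 0.4 kg, floor 8 mm thick, rims 6 mm thick, 22 mm high over the counter. Origin: centre of its underside; x along its length to the end that enters first, z up; a green tab at the -x end. Starts empty and home in the rack. Floor inside the rims: y = +-52 mm, x = -130 to 136 mm; four tins fit in a row along the middle at x = 108, 50, -8, -66 mm.
- tab (a point): Middle of the top edge of the tray's green upright tab: 12 mm thick along the tray's x, 50 mm wide along its y, top 66 mm above the counter (tray x = -136.5 mm). It can be pinched from above, fingers closing along the tray's x and kept above the 22 mm rim, to pull, push and steer the tray; fingers need some 35 mm free behind it.
- tin1: Spice tin, red with pale wooden lid: an upright squat cylinder 54 mm in diameter and 50 mm high, 0.13 kg. Origin: centre of its underside, z up. Stands on the counter at the start; two to four of the four tins are there, an absent one reads None.
- tin2: Spice tin, blue with pale wooden lid: an upright squat cylinder 54 mm in diameter and 50 mm high, 0.13 kg. Origin: centre of its underside, z up. Stands on the counter at the start; two to four of the four tins are there, an absent one reads None.
- tin3: Spice tin, yellow with pale wooden lid: an upright squat cylinder 54 mm in diameter and 50 mm high, 0.13 kg. Origin: centre of its underside, z up. Stands on the counter at the start; two to four of the four tins are there, an absent one reads None.
- tin4: Spice tin, white with pale wooden lid: an upright squat cylinder 54 mm in diameter and 50 mm high, 0.13 kg. Origin: centre of its underside, z up. Stands on the counter at the start; two to four of the four tins are there, an absent one reads None.
- lids: Stack of round pale wooden lids, 100 mm across, 30 mm high. Not part of the job; leave it where it is. Origin: centre of its underside.
- honey: Amber glass jar with black cap, 66 mm across, 100 mm high. Not part of the job; leave it where it is. Origin: centre of its underside.
- tongs: Steel tongs lying flat, 160 x 30 x 12 mm, long along x. Not part of the job; leave it where it is. Origin: centre of its underside.
Mind the look-alikes: they are no part of the job. What is shaped like the tin3 but turquoise is not meant.

How it is judged:
On the way, in this order (a step that is already met when the one before it is completed fails the run):
1. the collar is off the pin and the tray has been drawn right out of the rack, its whole length clear of the mouth (x of tray in the frame of rack below -0.286 m and horizontal distance between collar and pin above 0.04 m), for 0.2 s.
2. every tin stands upright on the tray's floor while the tray is out of the rack (x of tin1 in the frame of tray between -0.125 and 0.125 m and y of tin1 in the frame of tray between -0.04 and 0.04 m and z of tin1 in the frame of tray between 0.004 and 0.013 m and angle between each of tin1, tin2, tin3, tin4's own z axis and vertical below 0.12 rad and x of tin2 in the frame of tray between -0.125 and 0.125 m and y of tin2 in the frame of tray between -0.04 and 0.04 m and z of tin2 in the frame of tray between 0.004 and 0.013 m and x of tin3 in the frame of tray between -0.125 and 0.125 m and y of tin3 in the frame of tray between -0.04 and 0.04 m and z of tin3 in the frame of tray between 0.004 and 0.013 m and x of tin4 in the frame of tray between -0.125 and 0.125 m and y of tin4 in the frame of tray between -0.04 and 0.04 m and z of tin4 in the frame of tray between 0.004 and 0.013 m and x of tray in the frame of rack below -0.22 m), for 0.2 s.
3. the loaded tray is fully home in the rack, every tin upright on it (x of tray in the frame of rack between -0.006 and 0.006 m and angle between the x axis of tray and the x axis of rack, either way round below 0.05 rad and z of tray in the frame of rack below 0.004 m and x of tin1 in the frame of tray between -0.125 and 0.125 m and y of tin1 in the frame of tray between -0.04 and 0.04 m and z of tin1 in the frame of tray between 0.004 and 0.013 m and angle between each of tin1, tin2, tin3, tin4's own z axis and vertical below 0.12 rad and x of tin2 in the frame of tray between -0.125 and 0.125 m and y of tin2 in the frame of tray between -0.04 and 0.04 m and z of tin2 in the frame of tray between 0.004 and 0.013 m and x of tin3 in the frame of tray between -0.125 and 0.125 m and y of tin3 in the frame of tray between -0.04 and 0.04 m and z of tin3 in the frame of tray between 0.004 and 0.013 m and x of tin4 in the frame of tray between -0.125 and 0.125 m and y of tin4 in the frame of tray between -0.04 and 0.04 m and z of tin4 in the frame of tray between 0.004 and 0.013 m), for 0.2 s.
At the end, for the whole second after the job is handed in: Tray fully home (within 6 mm, 0.05 rad, flat), every present tin upright (0.12 rad) on the tray floor inside the rims, collar down over the pin on its foot plate (within 6 mm of the axis, underside under 10 mm above the counter, level), all at rest (all of step 3 and horizontal distance between collar and pin below 0.006 m and height (world z) of collar below 0.01 m and angle between collar's own z axis and vertical below 0.1 rad and linear speed of each of tin1, tin2, tin3, tin4, tray, collar below 0.02 m/s); the robot touches nothing.
It fails at once if another thing on the counter was pushed more than 30 mm or tipped over (distance of any of lids, honey, tongs from where it was at the start of the episode above 0.03 m or angle between any of lids, honey, tongs's own z axis and vertical above 0.5 rad).
Of tin1, tin2, tin3, tin4 only 2 to 4 are there at a start; the rules pass over those that are not, and their reading is None.
At some moment in a run one of tin1, tin2, tin3, tin4, collar may be knocked a few centimetres aside while the robot is not near it.
It also fails if it takes over 210 s, if anything falls off the work surface, if the arm or the gripper's body presses on something with over 40 N, if the wrist force passes 120 N, or if a joint passes its speed limit or range.

## Working session

There is one attempt and no reset: what is moved stays moved. The work goes in short steps, Python scripts to look and compute and a tool call to move; the robot and the scene stay as the last step left them, time stands still between calls to the robot, and variables do not carry over. Pictures are saved under pics/ and viewed, and the job is handed in when it is done.

Besides the shell and the picture viewer there is one more tool, called after ">>>" as name([rows], argument=value, ...), one row to a line, values as JSON. drive_tool: Moves the arm, as the interface text tells. Its arguments: {"type":"object","properties":{"deltas":{"type":"array"},"force":{"type":"number"}},"required":["deltas"]}

```bash
ls; mkdir -p pics
python3 - <<'E'
from bench import ctrl
import cv2
print(ctrl.state()); print(ctrl.nose_length)
for n in ["scene","top"]:
    im=ctrl.get_image(n); cv2.imwrite(f"pics/{n}0.png",cv2.resize(im[:,:,::-1],(800,600),interpolation=cv2.INTER_CUBIC)); cv2.imwrite(f"pics/raw_{n}0.png",im[:,:,::-1])
    print(ctrl.camera_model(n))
E
```

```text
pics
{'time': 0.0, 'joint_positions': array([ 1.03490003e+00,  1.59027831e-01,  1.59820371e+00, -2.66880850e-05,
        1.38623054e+00, -2.10124816e-01]), 'dq': array([-2.95927823e-05, -6.47243876e-04, -1.39177831e-04, -6.83019393e-04,
        7.65565538e-04, -9.78221004e-04]), 'tau': array([-6.36618643e-05, -3.85587144e+01, -3.22101510e+01,  7.00107543e-02,
        3.82680714e-02, -1.72480427e-04]), 'tcp_pos': array([0.18375329, 0.5442199 , 0.23064512]), 'orientation': array([ 1.62163924e-01,  9.86763390e-01, -8.75216329e-04, -3.28415424e-04]), 'ft_force': array([-0.13255206, -0.26043622, -0.90126534]), 'moment': array([-0.03145974, -0.01030392,  0.00470783]), 'finger_gap': 0.09193581063267951}
0.017
{'camera_matrix': array([[442.71755512,   0.        , 258.98320175],
       [  0.        , 442.71755512, 189.47066947],
       [  0.        ,   0.        ,   1.        ]]), 'rvec': array([ 0.75569301,  2.61511706, -1.04235423]), 'tvec': array([ 0.38838524, -0.12996331,  1.86174414])}
{'camera_matrix': array([[406.07839823,   0.        , 257.675899  ],
       [  0.        , 406.07839823, 195.10797953],
       [  0.        ,   0.        ,   1.        ]]), 'rvec': array([ 2.05642111, -2.18027368,  0.22200139]), 'tvec': array([0.04245954, 0.52759433, 1.18124558])}
```

View pics/scene0.png

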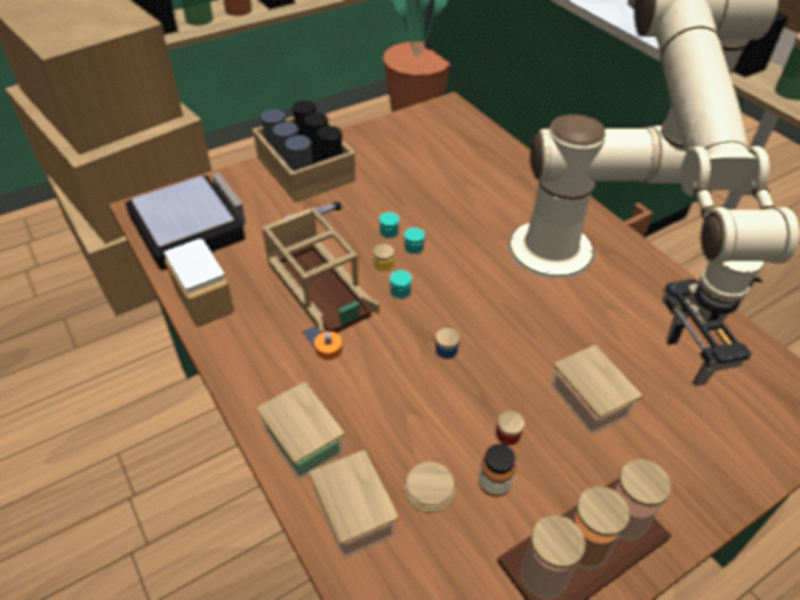

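View pics/top0.png

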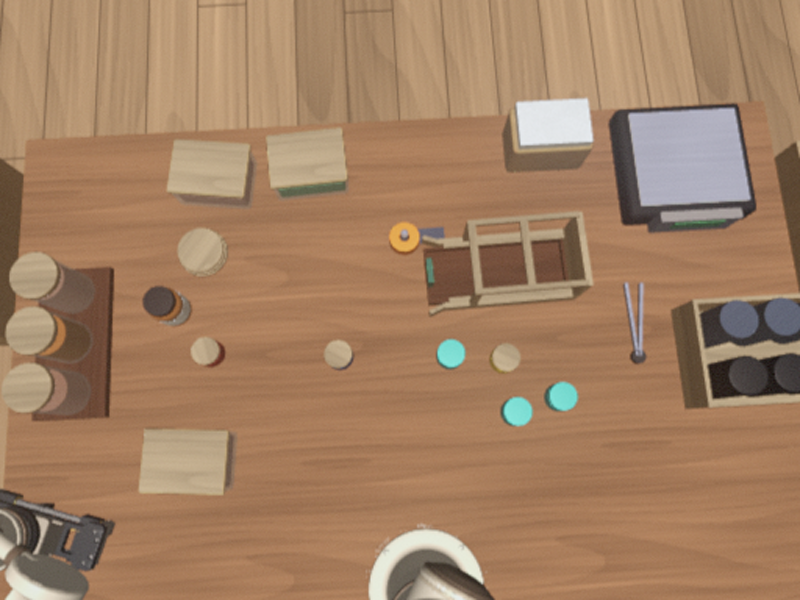

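The scene picture shows three tins: yellow (384,257), blue (447,343) and red (510,427). The top picture shows them at yellow (506,357), blue (339,354) and red (207,351). The look-alikes are three turquoise tins, in the top picture at (451,353), (517,411) and (562,396). I see no white tin so far; the white box top at (553,122) isn't one. The collar is at top (404,237), with the rack mouth facing +y (left).

```bash
cat > h.py <<'E'
import numpy as np, cv2
from bench import ctrl
def ray(cm,px):
    K=cm["camera_matrix"];R=cv2.Rodrigues(np.array(cm["rvec"]))[0];t=np.array(cm["tvec"]).ravel()
    d=R.T@np.linalg.inv(K)@np.array([px[0],px[1],1.0]);return -R.T@t,d
def onplane(cm,px,z):
    c,d=ray(cm,px);return c+d*(z-c[2])/d[2]
def proj(cm,P):
    p,_=cv2.projectPoints(np.array(P,float).reshape(-1,1,3),np.array(cm["rvec"]),np.array(cm["tvec"]),cm["camera_matrix"],None);return p.reshape(-1,2)
def grab(n,name,crop=None,s=1):
    cm=ctrl.camera_model(n);im=ctrl.get_image(n)[:,:,::-1].copy()
    cv2.imwrite(f"pics/raw_{name}.png",im)
    o=im if crop is None else im[crop[1]:crop[3],crop[0]:crop[2]]
    cv2.imwrite(f"pics/{name}.png",cv2.resize(o,None,fx=s,fy=s,interpolation=cv2.INTER_CUBIC))
    return cm,im
def blob(im,lo,hi,amin=15):
    hsv=cv2.cvtColor(im,cv2.COLOR_BGR2HSV);m=cv2.inRange(hsv,np.array(lo),np.array(hi))
    n,l,s,c=cv2.connectedComponentsWithStats(m)
    return [(c[i].round(1),s[i].tolist()) for i in range(1,n) if s[i,4]>=amin],m
E
python3 - <<'E'
from h import *
im=cv2.imread("pics/raw_top0.png");cm=ctrl.camera_model("top")
k=0.64
f=lambda u,v,z:print((u,v),onplane(cm,(u*k,v*k),z).round(3))
for n,u,v,z in [("red",207,351,.05),("blue",339,354,.05),("yel",506,357,.05),("t1",451,353,.05),("t2",517,411,.05),("t3",562,396,.05),("collar",404,237,.03),("tab",430,270,.066),("lids",202,251,.03),("honey",160,302,.1),("roof FL",470,221,.136),("roofFR",479,305,.136),("roofBL",582,213,.136),("roofBR",591,288,.136),("tray corner",428,304,.022),("block",185,430,.05),("brdL",250,145,.06),("brdR",345,130,.06)]:
    print(n,end=" ");f(u,v,z)
for nm,lo,hi in [("orange",(8,180,150),(20,255,255)),("green",(60,60,30),(90,255,130))]:
    print(nm,blob(im,lo,hi)[0])
cv2.imwrite("pics/rackcrop.png",cv2.resize(im[120:280,230:400],None,fx=4.5,fy=3.7*1,interpolation=cv2.INTER_CUBIC)[:600])
cv2.imwrite("pics/rackcrop.png",cv2.resize(im[120:210,240:390],None,fx=5,fy=5,interpolation=cv2.INTER_CUBIC))
E
```

```text
red (207, 351) [0.461 0.392 0.05 ]
blue (339, 354) [0.441 0.139 0.05 ]
yel (506, 357) [ 0.416 -0.181  0.05 ]
t1 (451, 353) [ 0.43  -0.076  0.05 ]
t2 (517, 411) [ 0.313 -0.192  0.05 ]
t3 (562, 396) [ 0.336 -0.28   0.05 ]
collar (404, 237) [0.674 0.    0.03 ]
tab (430, 270) [ 0.593 -0.046  0.066]
lids (202, 251) [0.668 0.409 0.03 ]
honey (160, 302) [0.552 0.465 0.1  ]
roof FL (470, 221) [ 0.664 -0.122  0.136]
roofFR (479, 305) [ 0.504 -0.125  0.136]
roofBL (582, 213) [ 0.668 -0.332  0.136]
roofBR (591, 288) [ 0.524 -0.332  0.136]
tray corner (428, 304) [ 0.534 -0.04   0.022]
block (185, 430) [0.315 0.433 0.05 ]
brdL (250, 145) [0.878 0.303 0.06 ]
brdR (345, 130) [0.9   0.108 0.06 ]
orange []
green [(array([454.7, 142. ]), [448, 141, 16, 3, 21]), (array([351.2, 255.5]), [349, 248, 8, 15, 20])]
```

View pics/rackcrop.png

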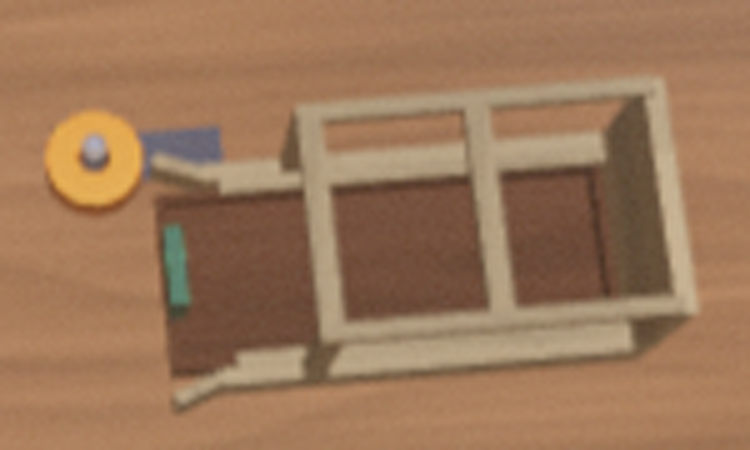

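Run:
```python
from h import *
cm=ctrl.camera_model("top")
f=lambda u,v,z:onplane(cm,(240+(u)/5-.4,120+(v)/5-.4),z)
C=[f(297,105,.136),f(325,342,.136),f(697,312,.136),f(660,78,.136)]
for c in C: print(c.round(4))
a=C[3]-C[0];b=C[2]-C[1];c=C[1]-C[0];d=C[2]-C[3]
for v in(a,b): print("ax",np.degrees(np.arctan2(v[1],v[0])),np.linalg.norm(v))
for v in(c,d): print("cross",np.degrees(np.arctan2(v[1],v[0])),np.linalg.norm(v))
print("tab",f(175,252,.066),"collar",f(95,158,.03),"pintip",f(95,150,.062))
print("lips/ tray near corner",f(157,197,.022),f(174,373,.022))
```

```text
[ 0.667  -0.1169  0.136 ]
[ 0.5252 -0.1216  0.136 ]
[ 0.5303 -0.335   0.136 ]
[ 0.6713 -0.33    0.136 ]
ax -88.865805674583 0.2131156363287342
ax -88.62325959117032 0.21338778473924205
cross -178.08697304530932 0.14196024559356318
cross -177.97223189219795 0.1410609687768826
tab [ 0.60148502 -0.04429672  0.066     ] collar [ 6.75420946e-01 -1.31159824e-06  3.00000000e-02] pintip [6.70388324e-01 4.33511595e-04 6.20000000e-02]
lips/ tray near corner [ 0.64987727 -0.03797436  0.022     ] [ 0.53535824 -0.04112676  0.022     ]
```

```bash
cat >> h.py <<'E'
from scipy.spatial.transform import Rotation as Rn
def need(p,jaw_deg):
    """delta to tcp p with tool down, jaw axis at jaw_deg (mod 180)"""
    s=ctrl.state();R=Rn.from_quat(s["orientation"]);M=R.as_matrix()
    best=None
    for a in (jaw_deg,jaw_deg+180):
        a=np.radians(a);y=np.array([np.cos(a),np.sin(a),0]);z=np.array([0,0,-1.]);x=np.cross(y,z)
        rv=(Rn.from_matrix(np.stack([x,y,z],1))*R.inv()).as_rotvec(degrees=True)
        if best is None or np.linalg.norm(rv)<np.linalg.norm(best): best=rv
    print("t",round(s["time"],2),"tcp",s["tcp_pos"].round(4),"gap",round(s["finger_gap"],4),"F",s["ft_force"].round(1),"q6",s["joint_positions"][5].round(2))
    print("delta",(np.array(p)-s["tcp_pos"]).round(4),best.round(2))
E
python3 -c "
from h import *
need((0.675,0,.2),1.5)"
```

```text
t 0.1 tcp [0.1838 0.5442 0.2307] gap 0.0919 F [-0.6 -0.4 -0.2] q6 -0.21
delta [ 0.4912 -0.5442 -0.0307] [ 4.000e-02 -1.000e-01 -6.983e+01]
```

>>> drive_tool([
  [0.25,-0.27,-0.03,0,0,-35,0],
  [0.25,-0.27,-0.03,0,0,-35,0],
  [0.25,-0.27,-0.03,0,0,-35,0],
  [0.25,-0.27,-0.03,0,0,-35,0],
  [0.25,-0.27,-0.03,0,0,-35,0],
  [0.25,-0.27,-0.03,0,0,-35,0],
  [0.25,-0.27,-0.03,0,0,-35,0],
  [0.25,-0.27,-0.03,0,0,-35,0],
])

```text
time: 1.1
tcp_pos: [0.4335, 0.275, 0.2013]
orientation: [0.452, 0.892, -0.0, -0.001]
ft_force: [1.1, 0.2, 0.5]
finger_gap: 0.0922
```

>>> drive_tool([
  [0.24,-0.274,0,0,0,-35,0],
  [0.24,-0.274,0,0,0,-35,0],
  [0.24,-0.274,0,0,0,-35,0],
  [0.24,-0.274,0,0,0,-35,0],
  [0.24,-0.274,0,0,0,-35,0],
  [0.24,-0.274,0,0,0,-35,0],
  [0.24,-0.274,0,0,0,-35,0],
  [0.24,-0.274,0,0,0,-35,0],
])

```text
time: 2.1
tcp_pos: [0.6734, 0.003, 0.2013]
orientation: [0.698, 0.716, -0.0, -0.001]
ft_force: [0.1, 0.2, 0.0]
finger_gap: 0.092
```

Run:
```python
from h import *
need((0.675,0,.2),1.5)
cm,im=grab("wrist","w1",s=1.5)
b,m=blob(im,(8,150,120),(25,255,255),50);print(b)
print(proj(cm,[(.675,0,.034),(.675,0,.062),(.593,-.046,.066)]))
for n,lo,hi in [("green",(60,60,30),(90,255,160))]: print(blob(im,lo,hi,40)[0])
```

```text
t 2.1 tcp [0.6734 0.003  0.2013] gap 0.092 F [0.1 0.2 0. ] q6 -0.2
delta [ 0.0016 -0.003  -0.0013] [-0.05 -0.06  0.05]
[(array([242.8, 190.9]), [201, 150, 83, 83, 979]), (array([304. , 171.3]), [299, 150, 13, 42, 191]), (array([256.5, 175.9]), [248, 170, 18, 15, 60]), (array([302.1, 197.8]), [299, 191, 8, 14, 52]), (array([427.4, 294.4]), [408, 269, 34, 53, 692]), (array([ 77. , 298.8]), [70, 273, 17, 49, 288]), (array([388.2, 340.5]), [234, 335, 278, 10, 1535])]
[[257.43338902 180.81507347]
 [257.58290596 186.55688059]
 [186.59358924 223.6440855 ]]
[(array([ 89.2, 218.7]), [64, 205, 39, 37, 555]), (array([ 78.4, 225.7]), [58, 214, 30, 33, 198]), (array([197.2, 219.3]), [188, 216, 21, 10, 72]), (array([ 65.3, 255.9]), [53, 252, 25, 12, 112])]
```

View pics/w1.png

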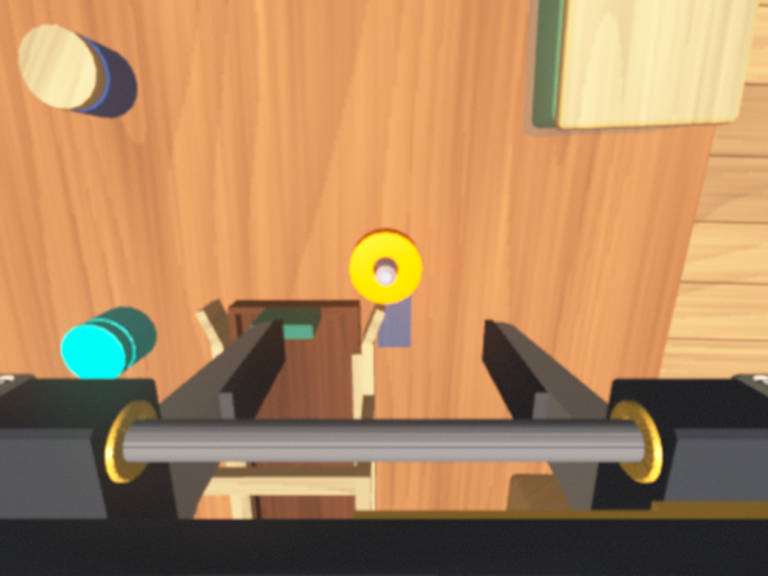

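The wrist view shows the collar at about (386,266), the pin tip at (386,273), the tab at (287,325), and the blue tin at the upper left.

Run:
```python
from h import *
cm=ctrl.camera_model("wrist")
for n,u,v,z in [("collar",386,266.5,.034),("pintip",386,273,.062),("trayL",232,303,.022),("trayR",360,301,.022),("tab",287,331,.066),("tab L",254,333,.066),("tabR",313,331,.066)]:
    print(n,onplane(cm,(u/1.5-.17,v/1.5-.17),z).round(4))
```

```text
collar [0.6745 0.0043 0.034 ]
pintip [0.6743 0.0057 0.062 ]
trayL [ 0.5399 -0.0348  0.022 ]
trayR [ 0.6526 -0.0301  0.022 ]
tab [ 0.5984 -0.0419  0.066 ]
tab L [ 0.5726 -0.0442  0.066 ]
tabR [ 0.6186 -0.0413  0.066 ]
```

>>> drive_tool([
  [0.001,0.003,-0.06,0,0,0,0],
  [0.001,0.003,-0.12,0,0,0,0],
  [0.001,0.003,-0.15,0,0,0,0],
  [0.001,0.003,-0.172,0,0,0,0],
  [0.001,0.003,-0.172,0,0,0,0],
  [0.001,0.003,-0.172,0,0,0,0],
], force=25)

```text
time: 2.9
tcp_pos: [0.6764, 0.004, 0.0317]
orientation: [0.699, 0.715, 0.001, 0.001]
ft_force: [0.1, 0.8, -0.0]
finger_gap: 0.0918
```

Run:
```python
from h import *
need((0.675,0.003,.029),1.5)
cm,im=grab("wrist","w2",s=1.5)
```

```text
t 2.9 tcp [0.6764 0.004  0.0317] gap 0.0918 F [ 0.1  0.8 -0. ] q6 -0.2
delta [-0.0014 -0.001  -0.0027] [0.03 0.19 0.13]
```

View pics/w2.png

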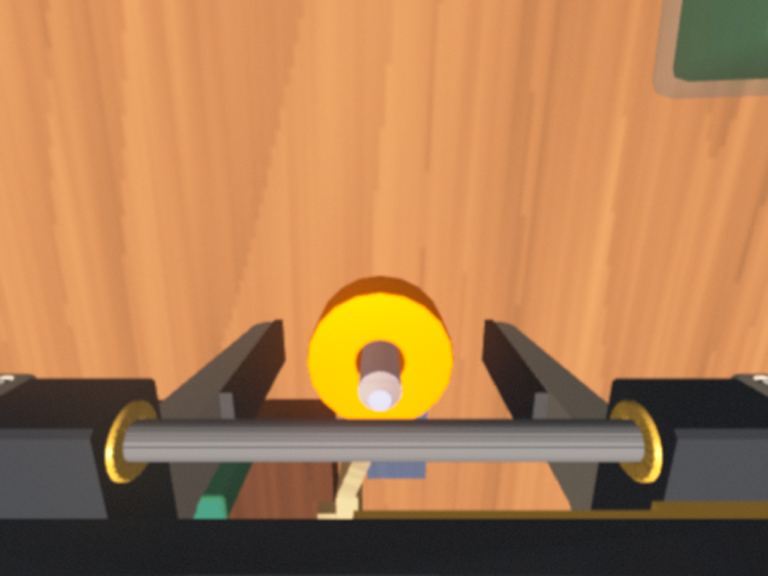

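The collar sits between the jaws, its top face centred at about (380,350).

Run:
```python
from h import *
cm=ctrl.camera_model("wrist")
for n,u,v,z in [("collar",380.5,358,.034),("pintip",380,398,.062),("pinbase",380.5,355,.034),("padL",255,322,.0147),("padR",512,322,.0147)]:
    print(n,onplane(cm,(u/1.5-.17,v/1.5-.17),z).round(4))
```

```text
collar [0.6746 0.0045 0.034 ]
pintip [0.6746 0.003  0.062 ]
pinbase [0.6746 0.0059 0.034 ]
padL [0.6172 0.0118 0.0147]
padR [0.7345 0.0144 0.0147]
```

>>> drive_tool([
  [-0.001,0,-0.003,0,0,0,0.2],
  [-0.001,0,-0.003,0,0,0,0.4],
  [-0.001,0,-0.003,0,0,0,0.5],
  [-0.001,0,-0.003,0,0,0,0.5],
  [-0.001,0,-0.003,0,0,0,0.5],
  [-0.001,0,-0.003,0,0,0,0.5],
], force=25)

```text
time: 3.7
tcp_pos: [0.6742, 0.0036, 0.0268]
orientation: [0.699, 0.715, 0.0, 0.0]
ft_force: [-0.6, 0.2, 1.9]
finger_gap: 0.0623
```

>>> drive_tool([
  [0,0,0.03,0,0,0,0.5],
  [0,0,0.075,0,0,0,0.5],
  [0,0,0.1,0,0,0,0.5],
  [0.02,0.06,0.1,0,0,0,0.5],
  [0.04,0.11,0.1,0,0,0,0.5],
  [0.04,0.146,0.08,0,0,0,0.5],
  [0.04,0.146,0.05,0,0,0,0.5],
  [0.04,0.146,0.05,0,0,0,0.5],
])

```text
time: 4.7
tcp_pos: [0.7113, 0.1501, 0.0726]
orientation: [0.699, 0.716, -0.003, -0.002]
ft_force: [0.0, 0.6, -0.3]
finger_gap: 0.062
```

>>> drive_tool([
  [0,0,-0.03,0,0,0,0.5],
  [0,0,-0.045,0,0,0,0.5],
  [0,0,-0.051,0,0,0,0.5],
  [0,0,-0.053,0,0,0,0.5],
  [0,0,-0.053,0,0,0,0.5],
])

```text
time: 5.32
tcp_pos: [0.7147, 0.1497, 0.0246]
orientation: [0.699, 0.715, 0.001, 0.0]
ft_force: [0.5, 0.9, -1.4]
finger_gap: 0.0622
```

Run:
```python
from h import *
need((0.714,0.15,.024),1.5)
```

```text
t 5.33 tcp [0.7147 0.1497 0.0246] gap 0.0622 F [ 0.5  0.9 -1.4] q6 0.02
delta [-0.0007  0.0003 -0.0006] [-0.    0.08  0.18]
```

>>> drive_tool([
  [0,0,-0.002,0,0,0,0.5],
  [0,0,-0.002,0,0,0,0],
  [0,0,-0.002,0,0,0,0],
  [0,0,-0.002,0,0,0,0],
  [0,0,0.03,0,0,0,0],
  [0,0,0.09,0,0,0,0],
  [0,0,0.13,0,0,10,0],
  [0,0,0.13,0,0,20,0],
])

```text
time: 6.32
tcp_pos: [0.717, 0.1499, 0.1597]
orientation: [0.562, 0.827, 0.003, 0.004]
ft_force: [0.9, 0.1, 0.6]
finger_gap: 0.0915
```

>>> drive_tool([
  [-0.12,-0.192,0,0,0,70,0],
  [-0.12,-0.192,0,0,0,70,0],
  [-0.12,-0.192,0,0,0,70,0],
  [-0.12,-0.192,0,0,0,70,0],
  [-0.12,-0.192,0,0,0,70,0],
  [-0.12,-0.192,0,0,0,70,0],
  [-0.12,-0.192,0,0,0,70,0],
  [-0.12,-0.192,0,0,0,70,0],
])

```text
time: 7.32
tcp_pos: [0.594, -0.0423, 0.1536]
orientation: [-0.011, 1.0, 0.0, -0.0]
ft_force: [0.3, -0.5, 0.1]
finger_gap: 0.0919
```

Run:
```python
from h import *
need((0.594,-0.042,.070),-88.5)
cm,im=grab("wrist","w3",s=1.5)
```

```text
t 7.33 tcp [ 0.594  -0.0423  0.1536] gap 0.0919 F [ 0.3 -0.5  0.1] q6 -1.87
delta [ 0.      0.0003 -0.0836] [-0.   -0.    0.24]
```

View pics/w3.png

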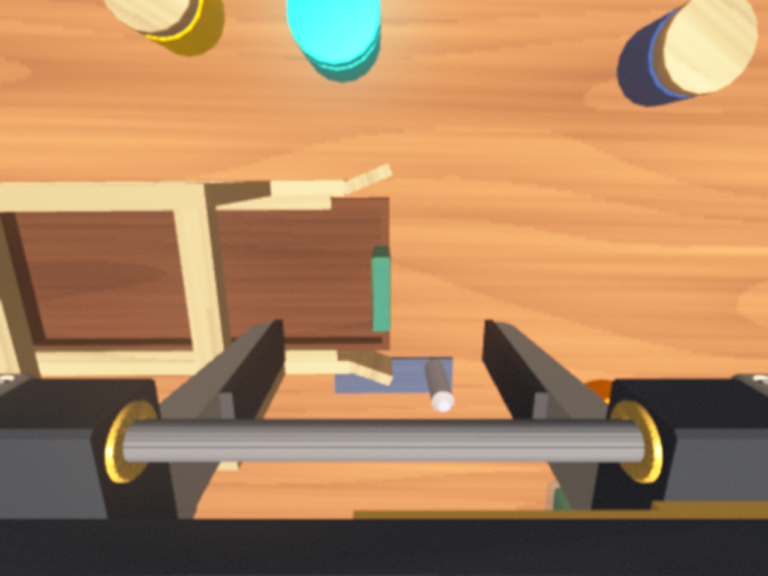

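Run:
```python
from h import *
cm=ctrl.camera_model("wrist")
for n,u,v,z in [("tab",381,294,.066),("pintip",443,401,.062)]:
    print(n,onplane(cm,(u/1.5-.17,v/1.5-.17),z).round(4))
```

```text
tab [ 0.5922 -0.0432  0.066 ]
pintip [0.67   0.0014 0.062 ]
```

>>> drive_tool([
  [0,0,-0.04,0,0,0,0],
  [0,0,-0.06,0,0,0,0],
  [0,0,-0.075,0,0,0,0.2],
  [0,0,-0.08,0,0,0,0.4],
  [0,0,-0.08,0,0,0,0.7],
  [0,0,-0.08,0,0,0,0.95],
  [0,0,-0.08,0,0,0,0.95],
  [0,0,-0.08,0,0,0,0.95],
], force=25)

```text
time: 8.38
tcp_pos: [0.5943, -0.0423, 0.074]
orientation: [-0.012, 1.0, -0.0, 0.0]
ft_force: [-0.3, -0.4, 0.9]
finger_gap: 0.0338
```

>>> drive_tool([
  [0,0,-0.002,0,0,0,0.95],
  [0,0,-0.002,0,0,0,0.95],
  [0,0,-0.002,0,0,0,0.95],
  [0,0,-0.002,0,0,0,0.95],
], force=25)

```text
time: 8.88
tcp_pos: [0.5939, -0.0424, 0.0714]
orientation: [-0.012, 1.0, -0.0, -0.0]
ft_force: [-0.1, -1.7, -1.7]
finger_gap: 0.0114
```

>>> drive_tool([
  [0,0.01,0,0,0,0,0.95],
  [-0.001,0.03,0,0,0,0,0.95],
  [-0.001,0.05,0,0,0,0,0.95],
  [-0.002,0.08,0,0,0,0,0.95],
  [-0.003,0.11,0,0,0,0,0.95],
  [-0.004,0.14,0,0,0,0,0.95],
  [-0.004,0.17,0,0,0,0,0.95],
  [-0.004,0.17,0,0,0,0,0.95],
])

```text
time: 9.88
tcp_pos: [0.5892, 0.1313, 0.0715]
orientation: [-0.013, 1.0, 0.001, -0.0]
ft_force: [0.2, 0.4, -1.6]
finger_gap: 0.0119
```

>>> drive_tool([
  [-0.001,0.02,0,0,0,0,0.95],
  [-0.001,0.05,0,0,0,0,0.95],
  [-0.002,0.08,0,0,0,0,0.95],
  [-0.003,0.11,0,0,0,0,0.95],
  [-0.004,0.14,0,0,0,0,0.95],
  [-0.004,0.155,0,0,0,0,0.95],
  [-0.004,0.158,0,0,0,0,0.95],
  [-0.004,0.158,0,0,0,0,0.95],
])

```text
time: 10.88
tcp_pos: [0.5861, 0.2855, 0.0716]
orientation: [-0.011, 1.0, 0.0, -0.0]
ft_force: [0.4, 1.4, -1.6]
finger_gap: 0.0118
```

Run:
```python
from h import *
need((0.586,0.286,.0714),-88.5)
cm,im=grab("top","t1",crop=(100,100,420,300),s=2.5)
```

```text
t 10.88 tcp [0.5861 0.2855 0.0716] gap 0.0118 F [ 0.4  1.4 -1.6] q6 -1.33
delta [-0.0001  0.0005 -0.0002] [-0.02 -0.    0.2 ]
```

View pics/t1.png

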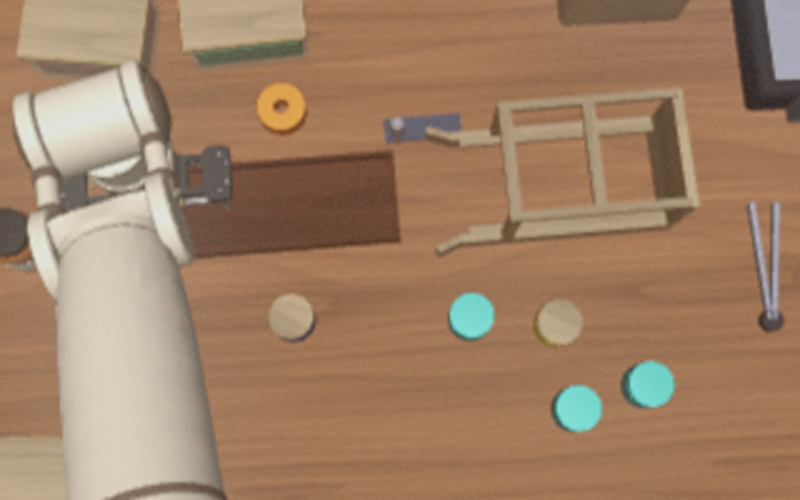

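The tray is out of the rack, with its end at (395,195) well left of the mouth at (445,190). The collar lies free at (281,107).

>>> drive_tool([
  [0,0,0,0,0,0,0.3],
  [0,0,0,0,0,0,0.3],
  [0,0,0,0,0,0,0.3],
  [0,0,0.05,0,0,0,0],
  [0,0,0.1,0,0,0,0],
  [0,0,0.1,0,0,-10,0],
  [0,0,0.1,0,0,-20,0],
  [0,0,0.1,0,0,-30,0],
])

```text
time: 11.92
tcp_pos: [0.5861, 0.2856, 0.1719]
orientation: [0.25, 0.968, 0.0, 0.0]
ft_force: [-0.4, 0.8, -0.3]
finger_gap: 0.0895
```

>>> drive_tool([
  [-0.145,-0.146,0,0,0,-60,0],
  [-0.145,-0.146,0,0,0,-60,0],
  [-0.145,-0.146,0,0,0,-60,0],
  [-0.145,-0.146,0,0,0,-60,0],
  [-0.145,-0.146,0,0,0,-60,0],
  [-0.145,-0.146,0,0,0,-60,0],
  [-0.145,-0.146,0,0,0,-60,0],
  [-0.145,-0.146,0,0,0,-60,0],
])

```text
time: 12.92
tcp_pos: [0.4411, 0.1397, 0.1717]
orientation: [0.698, 0.716, 0.0, 0.0]
ft_force: [0.1, 0.1, -0.2]
finger_gap: 0.0923
```

Run:
```python
from h import *
need((0.441,0.139,.037),1.5)
cm,im=grab("wrist","w4",s=1.5)
cm,im=grab("top","t2",s=1.5)
```

```text
t 12.93 tcp [0.4411 0.1397 0.1717] gap 0.0923 F [ 0.1  0.1 -0.2] q6 0.02
delta [-1.000e-04 -7.000e-04 -1.347e-01] [0.   0.01 0.06]
```

View pics/w4.png

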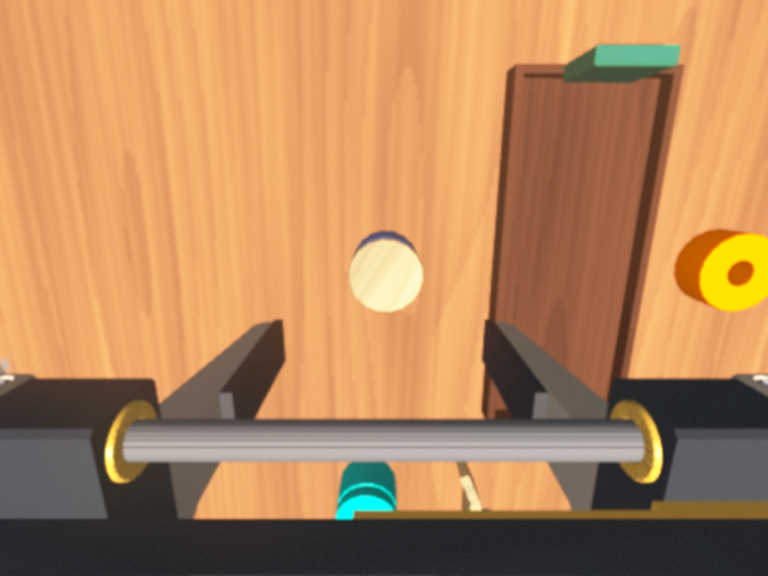

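View pics/t2.png

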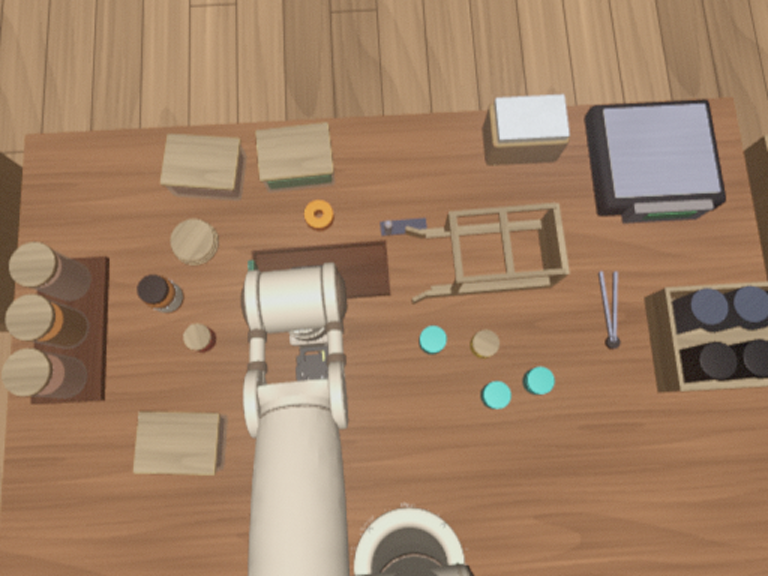

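The blue tin's lid is at wrist (386,274), centred in X between the jaws. The tray is empty on the right, from (515,65) to about (620,410).

Run:
```python
from h import *
cm=ctrl.camera_model("wrist")
for n,u,v,z in [("blue",386,274,.05),("trTL",510,66,.022),("trTR",683,66,.022),("trBL",484,415,.022),("tabL",597,60,.066),("tabR",679,60,.066)]:
    print(n,onplane(cm,(u/1.5-.17,v/1.5-.17),z).round(4))
```

```text
blue [0.442  0.1458 0.05  ]
trTL [0.5237 0.2883 0.022 ]
trTR [0.6426 0.2911 0.022 ]
trBL [0.5307 0.0148 0.022 ]
tabL [0.5619 0.2818 0.066 ]
tabR [0.6099 0.283  0.066 ]
```

>>> drive_tool([
  [0.001,0.003,-0.05,0,0,0,0],
  [0.001,0.003,-0.1,0,0,0,0],
  [0.001,0.003,-0.134,0,0,0,0.1],
  [0.001,0.003,-0.134,0,0,0,0.3],
  [0.001,0.003,-0.134,0,0,0,0.6],
  [0.001,0.003,-0.134,0,0,0,0.6],
  [0.001,0.003,-0.134,0,0,0,0.6],
  [0.001,0.003,-0.134,0,0,0,0.6],
], force=20)

```text
time: 14.02
tcp_pos: [0.4437, 0.1429, 0.0394]
orientation: [0.699, 0.715, 0.001, 0.001]
ft_force: [-0.3, -0.6, 6.8]
finger_gap: 0.0538
```

Run:
```python
from h import *
need((0.592,0.059,.12),1.5)
cm,im=grab("wrist","w5",s=1.5)
for n,u,v,z in [("c",384,384,.05)]:
    print(proj(cm,[ctrl.state()["tcp_pos"]+np.array([0,0,.013])])*1.5)
```

```text
t 14.03 tcp [0.4437 0.1429 0.0394] gap 0.0538 F [-0.3 -0.6  6.8] q6 0.03
delta [ 0.1483 -0.0839  0.0806] [-0.01  0.2   0.16]
[[385.28086123 372.32846602]]
```

View pics/w5.png

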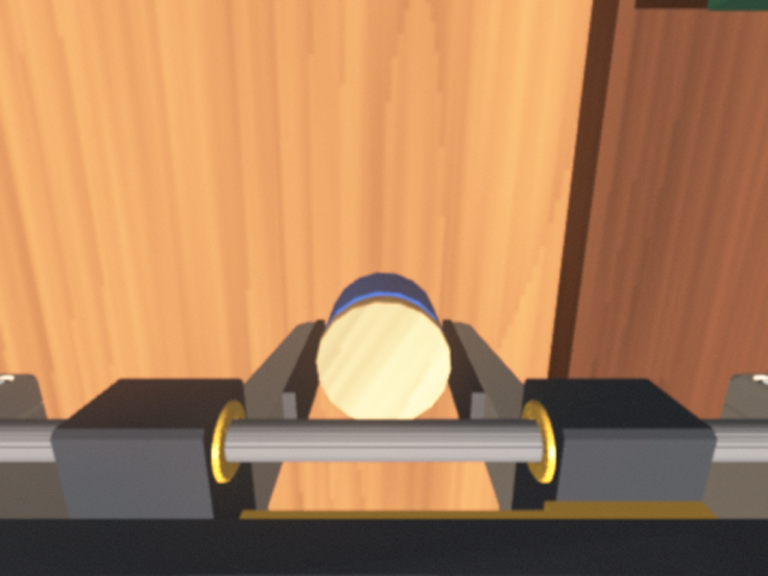

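>>> drive_tool([
  [0,0,0.03,0,0,0,0.6],
  [0,0,0.08,0,0,0,0.6],
  [0.04,-0.02,0.08,0,0,0,0.6],
  [0.09,-0.05,0.08,0,0,0,0.6],
  [0.13,-0.075,0.08,0,0,0,0.6],
  [0.147,-0.085,0.08,0,0,0,0.6],
  [0.147,-0.085,0.06,0,0,0,0.6],
  [0.147,-0.085,0.04,0,0,0,0.6],
])

```text
time: 15.08
tcp_pos: [0.5875, 0.0584, 0.0756]
orientation: [0.699, 0.715, -0.001, -0.001]
ft_force: [-0.5, -0.3, -1.2]
finger_gap: 0.0538
```

Run:
```python
from h import *
need((0.592,0.057,.0475),1.5)
cm,im=grab("wrist","w6",s=1.5)
```

```text
t 15.07 tcp [0.5875 0.0584 0.0756] gap 0.0538 F [-0.5 -0.3 -1.2] q6 -0.13
delta [ 0.0045 -0.0014 -0.0281] [-0.02 -0.12  0.14]
```

View pics/w6.png

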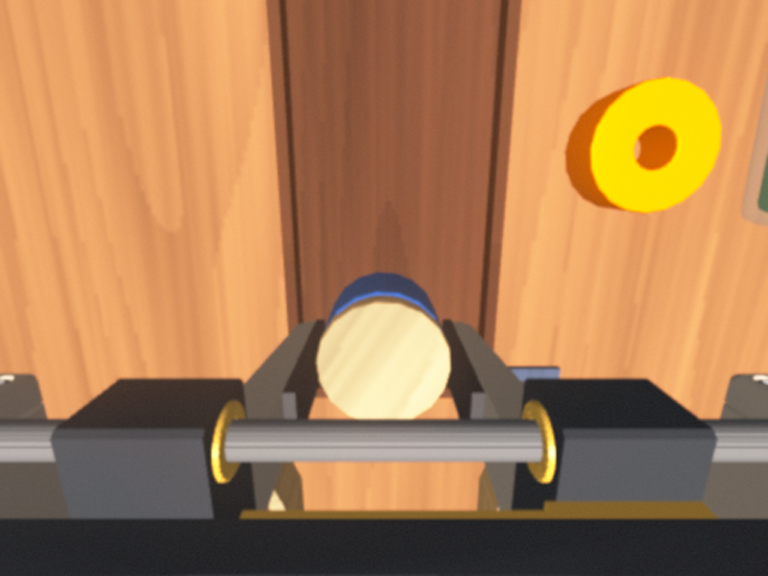

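>>> drive_tool([
  [0.002,0,-0.015,0,0,0,0.6],
  [0.002,0,-0.024,0,0,0,0.6],
  [0.002,0,-0.028,0,0,0,0.6],
  [0.002,0,-0.029,0,0,0,0.6],
  [0.002,0,-0.029,0,0,0,0.6],
])

```text
time: 15.75
tcp_pos: [0.5914, 0.0577, 0.0491]
orientation: [0.699, 0.715, 0.0, 0.0]
ft_force: [0.5, -0.3, -0.5]
finger_gap: 0.0536
```

>>> drive_tool([
  [0,0,-0.001,0,0,0,0.6],
  [0,0,-0.002,0,0,0,0.6],
  [0,0,-0.002,0,0,0,0.6],
])

```text
time: 16.12
tcp_pos: [0.5914, 0.0577, 0.0475]
orientation: [0.699, 0.715, 0.0, 0.0]
ft_force: [-3.2, -0.4, 5.5]
finger_gap: 0.0535
```

>>> drive_tool([
  [0,0,0,0,0,0,0.2],
  [0,0,0,0,0,0,0.2],
  [0,0,0,0,0,0,0.2],
  [0,0,0.05,0,0,0,0.2],
  [0,0,0.1,0,0,0,0.1],
  [0,0,0.12,0,0,0,0],
  [-0.03,0.05,0.12,0,0,0,0],
  [-0.05,0.11,0.12,0,0,0,0],
])

```text
time: 17.12
tcp_pos: [0.5401, 0.1674, 0.1657]
orientation: [0.7, 0.714, -0.0, -0.0]
ft_force: [1.8, 0.0, 0.2]
finger_gap: 0.0918
```

>>> drive_tool([
  [-0.08,0.22,0,0,0,0,0],
  [-0.08,0.22,0,0,0,0,0],
  [-0.08,0.22,0,0,0,0,0],
  [-0.08,0.22,0,0,0,0,0],
  [-0.08,0.22,0,0,0,0,0],
  [-0.08,0.22,0,0,0,0,0],
])

```text
time: 17.88
tcp_pos: [0.461, 0.3863, 0.1655]
orientation: [0.699, 0.715, -0.001, -0.0]
ft_force: [0.0, 0.2, -0.2]
finger_gap: 0.092
```

Run:
```python
from h import *
need((0.461,0.392,.037),1.5)
cm,im=grab("wrist","w7",s=1.5)
cm,im=grab("scene","s2",crop=(150,100,406,340),s=2.5)
```

```text
t 17.88 tcp [0.461  0.3863 0.1655] gap 0.092 F [ 0.   0.2 -0.2] q6 0.47
delta [-0.      0.0057 -0.1285] [ 0.07 -0.08  0.16]
```

View pics/w7.png

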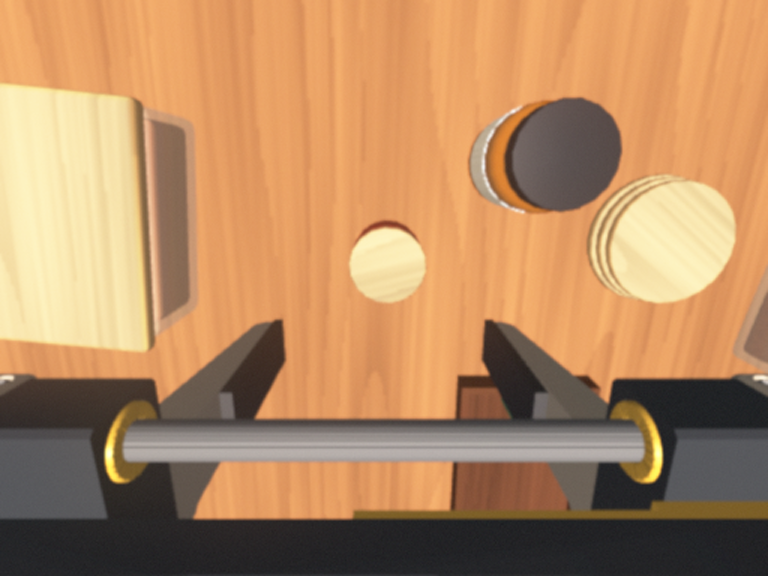

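View pics/s2.png

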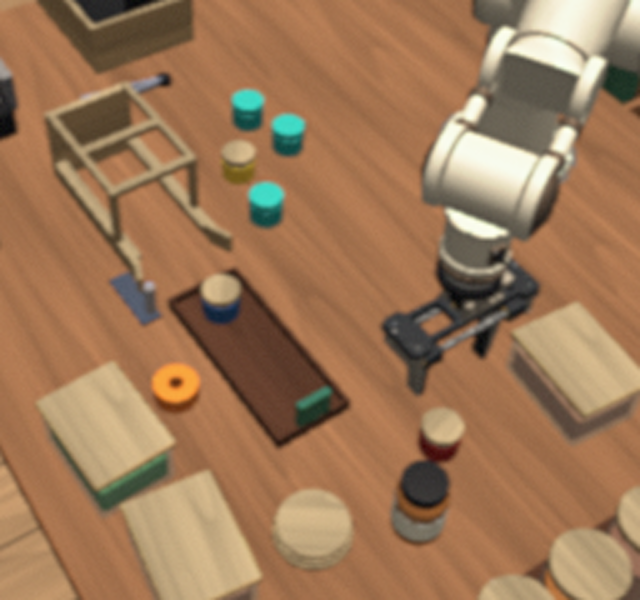

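Blue is upright at the far end of the tray in the scene view, and its lid at (221,290) is intact. The red tin's lid is at wrist (388,264), with honey at (565,153) to its right.

Run:
```python
from h import *
cm=ctrl.camera_model("wrist")
for n,u,v,z in [("red",388,264,.05),("honey",565,153,.1),("lids",673,241,.03)]:
    print(n,onplane(cm,(u/1.5-.17,v/1.5-.17),z).round(4))
```

```text
red [0.4637 0.4003 0.05  ]
honey [0.5542 0.473  0.1   ]
lids [0.6723 0.4176 0.03  ]
```

>>> drive_tool([
  [0.001,0.01,-0.05,0,0,0,0.1],
  [0.001,0.01,-0.1,0,0,0,0.1],
  [0.001,0.01,-0.125,0,0,0,0.1],
  [0.001,0.01,-0.126,0,0,0,0.3],
  [0.001,0.01,-0.126,0,0,0,0.6],
  [0.001,0.01,-0.126,0,0,0,0.6],
  [0.001,0.01,-0.126,0,0,0,0.6],
  [0.001,0.01,-0.126,0,0,0,0.6],
], force=20)

```text
time: 18.98
tcp_pos: [0.4637, 0.3975, 0.0426]
orientation: [0.699, 0.715, 0.002, 0.001]
ft_force: [1.6, -1.1, 6.0]
finger_gap: 0.0538
```

Run:
```python
from h import *
need((0.589,0.119,.12),1.5)
```

```text
t 18.98 tcp [0.4637 0.3975 0.0426] gap 0.0538 F [ 1.6 -1.1  6. ] q6 0.49
delta [ 0.1253 -0.2785  0.0774] [-0.07  0.18  0.16]
```

>>> drive_tool([
  [0,0,0.04,0,0,0,0.6],
  [0,0,0.09,0,0,0,0.6],
  [0.02,-0.05,0.09,0,0,0,0.6],
  [0.045,-0.1,0.09,0,0,0,0.6],
  [0.07,-0.15,0.09,0,0,0,0.6],
  [0.09,-0.2,0.09,0,0,0,0.6],
  [0.115,-0.25,0.09,0,0,0,0.6],
  [0.128,-0.278,0.09,0,0,0,0.6],
])

```text
time: 19.98
tcp_pos: [0.5911, 0.1166, 0.1308]
orientation: [0.7, 0.715, 0.0, 0.0]
ft_force: [0.3, -0.5, -1.2]
finger_gap: 0.0532
```

>>> drive_tool([
  [0,0,-0.03,0,0,0,0.6],
  [0,0,-0.055,0,0,0,0.6],
  [0,0,-0.072,0,0,0,0.6],
  [0,0,-0.076,0,0,0,0.6],
  [0,0,-0.078,0,0,0,0.6],
  [0,0,-0.078,0,0,0,0.6],
])

```text
time: 20.72
tcp_pos: [0.591, 0.1191, 0.0535]
orientation: [0.699, 0.715, 0.001, 0.001]
ft_force: [0.0, -0.2, -1.5]
finger_gap: 0.0538
```

Run:
```python
from h import *
need((0.5905,0.119,.0506),1.5)
cm,im=grab("wrist","w8",s=1.5)
```

```text
t 20.73 tcp [0.591  0.1191 0.0535] gap 0.0538 F [ 0.  -0.2 -1.5] q6 -0.02
delta [-0.0005 -0.0001 -0.0029] [-0.    0.09  0.16]
```

View pics/w8.png

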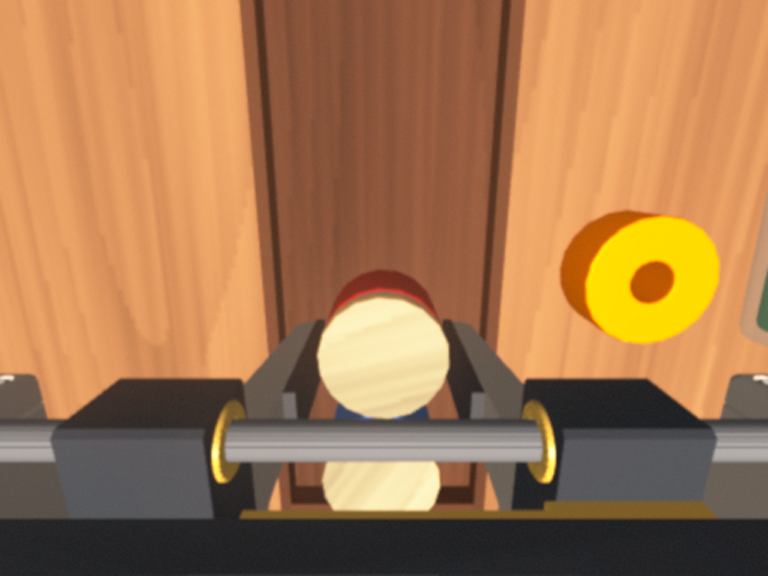

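Red is above the tray and centred between the rims, with blue behind it at (382,480) and a small gap between them. I'll lower it and release.

>>> drive_tool([
  [0,0,-0.002,0,0,0,0.6],
  [0,0,-0.003,0,0,0,0.6],
  [0,0,-0.0035,0,0,0,0.6],
  [0,0,-0.0035,0,0,0,0.6],
])

```text
time: 21.28
tcp_pos: [0.5907, 0.119, 0.0506]
orientation: [0.699, 0.715, 0.0, 0.0]
ft_force: [-5.0, -0.2, 8.1]
finger_gap: 0.0538
```

>>> drive_tool([
  [0,0,0,0,0,0,0.2],
  [0,0,0,0,0,0,0.2],
  [0,0,0,0,0,0,0.2],
  [0,0,0.05,0,0,0,0.2],
  [0,0,0.1,0,0,0,0.2],
  [0,0,0.12,0,0,0,0.2],
  [-0.03,-0.05,0.12,0,0,0,0.2],
  [-0.06,-0.1,0.12,0,0,0,0.2],
])

```text
time: 22.28
tcp_pos: [0.5291, 0.0183, 0.1682]
orientation: [0.698, 0.716, -0.0, -0.0]
ft_force: [-1.0, -0.6, 0.8]
finger_gap: 0.0737
```

>>> drive_tool([
  [-0.113,-0.2,0,0,0,0,0.2],
  [-0.113,-0.2,0,0,0,0,0.2],
  [-0.113,-0.2,0,0,0,0,0.2],
  [-0.113,-0.2,0,0,0,0,0.2],
  [-0.113,-0.2,0,0,0,0,0.2],
  [-0.113,-0.2,0,0,0,0,0.2],
])

```text
time: 23.02
tcp_pos: [0.4171, -0.1803, 0.1684]
orientation: [0.699, 0.715, 0.0, -0.001]
ft_force: [0.9, 0.0, -0.1]
finger_gap: 0.0739
```

Run:
```python
from h import *
need((0.416,-0.178,.04),1.5)
cm,im=grab("wrist","w9",s=1.5)
```

```text
t 23.02 tcp [ 0.4171 -0.1803  0.1684] gap 0.0739 F [ 0.9  0.  -0.1] q6 -0.7
delta [-0.0011  0.0023 -0.1284] [-0.07 -0.05  0.18]
```

View pics/w9.png

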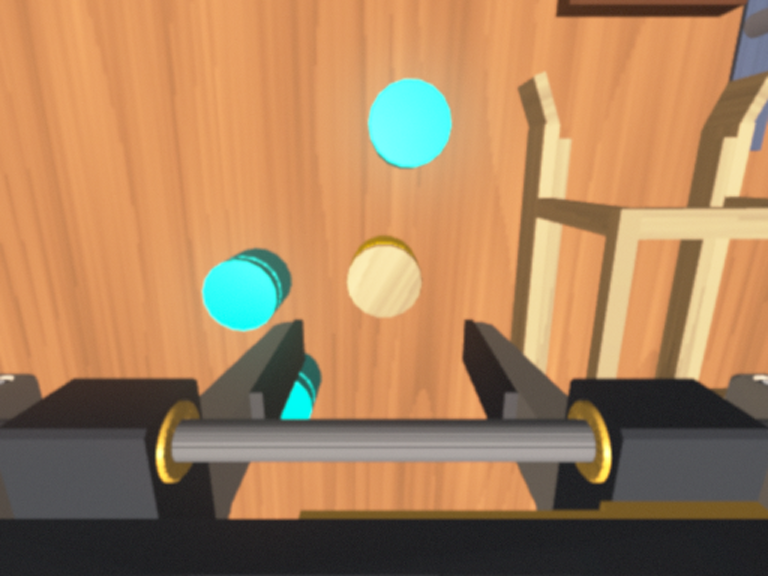

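The yellow tin's lid is at wrist (384,282). The turquoise tins are at (410,122), (243,292) and (300,400), clear of the finger paths.

Run:
```python
from h import *
cm=ctrl.camera_model("wrist")
for n,u,v,z in [("yel",384,282,.05),("t2",243,292,.05),("roofcorner",612,215,.136),("t1",410,122,.05)]:
    print(n,onplane(cm,(u/1.5-.17,v/1.5-.17),z).round(4))
```

```text
yel [ 0.4169 -0.1789  0.05  ]
t2 [ 0.3165 -0.1887  0.05  ]
roofcorner [ 0.5209 -0.1211  0.136 ]
t1 [ 0.4309 -0.0727  0.05  ]
```

>>> drive_tool([
  [0,0.002,0,0,0,-60,0.2],
  [0,0.002,0,0,0,-60,0.2],
  [0,0.002,0,0,0,-60,0.2],
  [0,0.002,0,0,0,-60,0.2],
  [0,0.002,0,0,0,-60,0.2],
  [0,0.002,0,0,0,-60,0.2],
  [0,0.002,-0.04,0,0,-60,0.2],
  [0,0.002,-0.04,0,0,-60,0.2],
])

```text
time: 24.08
tcp_pos: [0.4157, -0.1762, 0.1264]
orientation: [0.963, 0.271, -0.002, -0.003]
ft_force: [0.2, 0.4, -0.9]
finger_gap: 0.0737
```

>>> drive_tool([
  [0,0,-0.04,0,0,0,0.2],
  [0,0,-0.08,0,0,0,0.2],
  [0,0,-0.089,0,0,0,0.2],
  [0,0,-0.089,0,0,0,0.4],
  [0,0,-0.089,0,0,0,0.6],
  [0,0,-0.089,0,0,0,0.6],
  [0,0,-0.089,0,0,0,0.6],
  [0,0,-0.089,0,0,0,0.6],
], force=20)

```text
time: 25.08
tcp_pos: [0.4187, -0.1799, 0.042]
orientation: [0.963, 0.27, 0.001, 0.001]
ft_force: [0.3, 1.2, 7.3]
finger_gap: 0.0536
```

Run:
```python
from h import *
need((0.589,0.179,.14),1.5)
```

```text
t 25.07 tcp [ 0.4187 -0.1799  0.042 ] gap 0.0536 F [0.3 1.2 7.3] q6 0.35
delta [0.1703 0.3589 0.098 ] [1.000e-02 2.100e-01 6.017e+01]
```

>>> drive_tool([
  [0,0,0.04,0,0,0,0.6],
  [0,0,0.1,0,0,0,0.6],
  [0.02,0.05,0.1,0,0,10,0.6],
  [0.045,0.1,0.1,0,0,20,0.6],
  [0.07,0.15,0.1,0,0,30,0.6],
  [0.095,0.2,0.1,0,0,40,0.6],
  [0.12,0.25,0.1,0,0,50,0.6],
  [0.145,0.3,0.1,0,0,60,0.6],
])

```text
time: 26.08
tcp_pos: [0.563, 0.1228, 0.1406]
orientation: [0.697, 0.717, 0.0, 0.0]
ft_force: [0.2, -1.4, -1.6]
finger_gap: 0.0534
```

>>> drive_tool([
  [0.0245,0.059,0,0,0,0,0.6],
  [0.0245,0.059,0,0,0,0,0.6],
  [0.0245,0.059,-0.03,0,0,0,0.6],
  [0.0245,0.059,-0.06,0,0,0,0.6],
  [0.0245,0.059,-0.08,0,0,0,0.6],
  [0.0245,0.059,-0.086,0,0,0,0.6],
  [0.0245,0.059,-0.088,0,0,0,0.6],
  [0.0245,0.059,-0.088,0,0,0,0.6],
])

```text
time: 27.08
tcp_pos: [0.5876, 0.18, 0.0532]
orientation: [0.699, 0.715, 0.001, 0.001]
ft_force: [-0.6, -0.5, -1.3]
finger_gap: 0.0537
```

Run:
```python
from h import *
need((0.589,0.179,.05),1.5)
cm,im=grab("wrist","w10",s=1.5)
```

```text
t 27.07 tcp [0.5876 0.18   0.0532] gap 0.0537 F [-0.6 -0.5 -1.3] q6 0.08
delta [ 0.0014 -0.001  -0.0032] [-0.01  0.11  0.17]
```

View pics/w10.png

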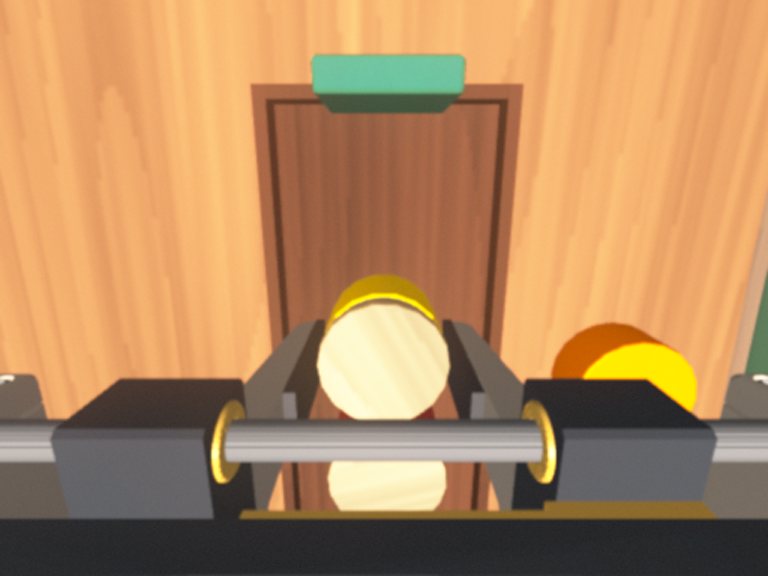

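Yellow is above the tray, slightly left of its middle (384 against about 387). Red is behind it with a gap, and the tab is at (388,75).

>>> drive_tool([
  [0.001,-0.001,-0.002,0,0,0,0.6],
  [0.001,-0.001,-0.0035,0,0,0,0.6],
  [0.001,-0.001,-0.004,0,0,0,0.6],
  [0.001,-0.001,-0.004,0,0,0,0.6],
])

```text
time: 27.62
tcp_pos: [0.5884, 0.1789, 0.05]
orientation: [0.699, 0.715, 0.0, 0.0]
ft_force: [-5.5, -1.4, 9.1]
finger_gap: 0.0535
```

>>> drive_tool([
  [0,0,0,0,0,0,0.2],
  [0,0,0,0,0,0,0.2],
  [0,0,0,0,0,0,0.2],
  [0,0,0.05,0,0,0,0.2],
  [0,0,0.11,0,0,0,0.2],
  [-0.06,0,0.13,0,0,0,0.2],
  [-0.12,0,0.13,0,0,0,0],
  [-0.18,0,0.13,0,0,0,0],
])

```text
time: 28.62
tcp_pos: [0.4062, 0.179, 0.1783]
orientation: [0.699, 0.715, 0.0, 0.0]
ft_force: [-0.5, -0.1, 1.3]
finger_gap: 0.0907
```

Run:
```python
from h import *
need((0.589,0.179,.05),1.5)
cm,im=grab("top","t3",crop=(100,80,420,300),s=2.5)
cm,im=grab("scene","s3",crop=(150,100,406,340),s=2.5)
```

```text
t 28.62 tcp [0.4062 0.179  0.1783] gap 0.0907 F [-0.5 -0.1  1.3] q6 0.12
delta [ 0.1828 -0.     -0.1283] [-0.01  0.04  0.18]
```

View pics/t3.png

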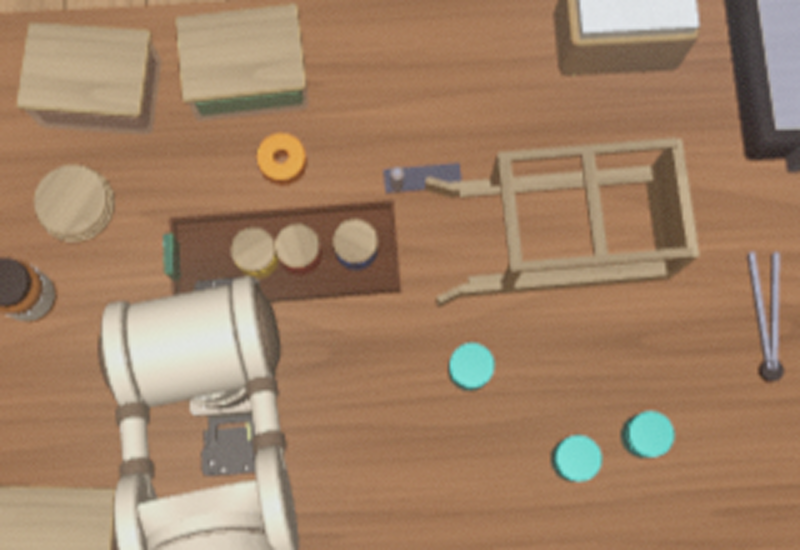

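View pics/s3.png

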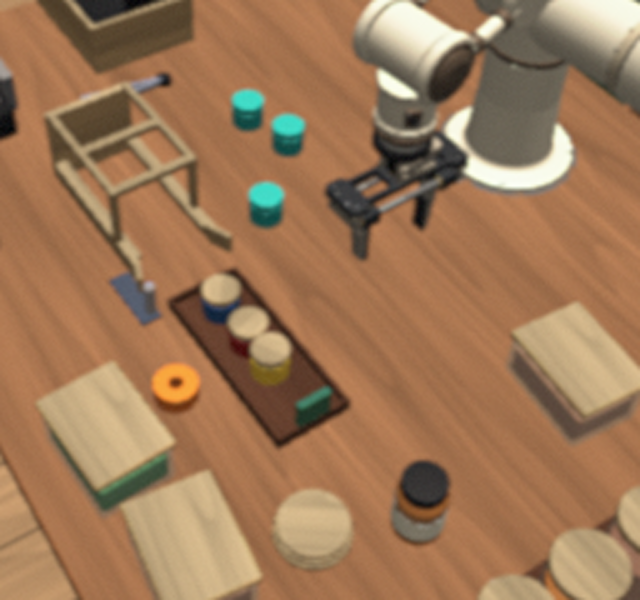

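All three tins are on the tray in both views, and yellow (254,252) and red (297,248) look very close together. I'll check their positions.

Run:
```python
from h import *
cm=ctrl.camera_model("top")
im=cv2.imread("pics/raw_t3.png")
cv2.imwrite("pics/t3c.png",cv2.resize(im[155:205,160:265],None,fx=7.5,fy=7.5,interpolation=cv2.INTER_CUBIC))
sc=ctrl.camera_model("scene")
ax=np.array([.026,-.9997]);ay=np.array([.9997,.026]);T=np.array([.5896,.149])
for n,u,v in [("blue",355,243),("red",297,248),("yel",254,252)]:
    p=onplane(cm,(100+u/2.5-.3,80+v/2.5-.3),.058);print(n,p.round(4),"tray",((p[:2]-T)@ax).round(4),((p[:2]-T)@ay).round(4))
for n,u,v in [("blue",221,290),("red",249,323),("yel",271,351)]:
    p=onplane(sc,(150+u/2.5-.3,100+v/2.5-.3),.058);print(n,p.round(4),"tray",((p[:2]-T)@ax).round(4),((p[:2]-T)@ay).round(4))
s=cv2.imread("pics/raw_s3.png")
cv2.imwrite("pics/s3c.png",cv2.resize(s[195:285,210:295],None,fx=6.5,fy=6.5,interpolation=cv2.INTER_CUBIC))
```

```text
blue [0.5877 0.057  0.058 ] tray 0.0919 -0.0043
red [0.5855 0.128  0.058 ] tray 0.0209 -0.0046
yel [0.5836 0.1806 0.058 ] tray -0.0317 -0.0052
blue [0.5903 0.0629 0.058 ] tray 0.0861 -0.0016
red [0.588 0.134 0.058] tray 0.015 -0.002
yel [0.5882 0.1903 0.058 ] tray -0.0413 -0.0003
```

View pics/t3c.png

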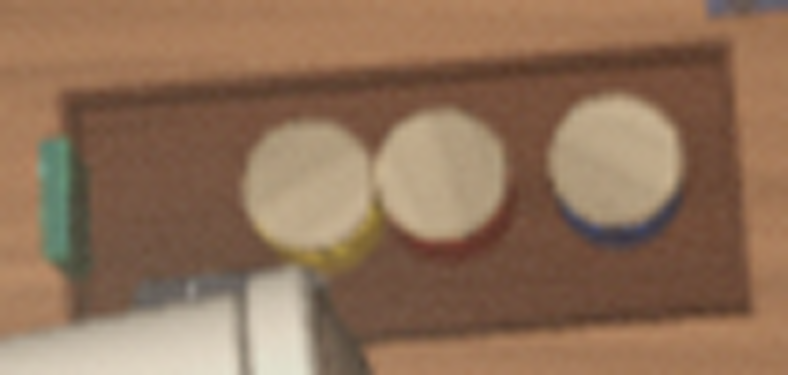

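View pics/s3c.png

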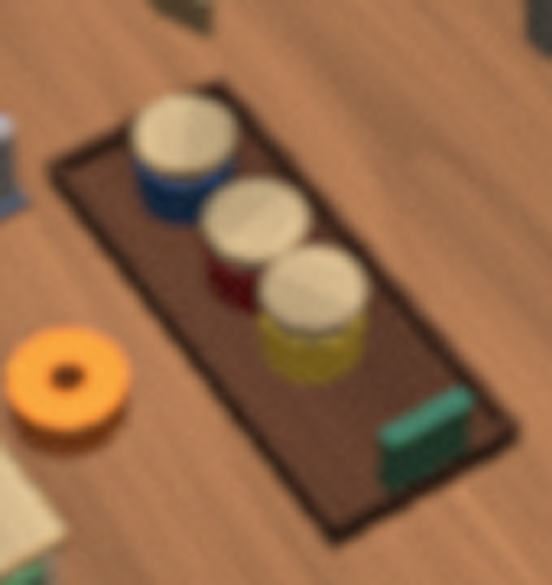

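All three tins stand upright on the floor. Red and yellow are just touching at tray x of about 20 and -34 mm, which is within the limits. Next I'll regrip the tab.

>>> drive_tool([
  [0.18,0.106,0,0,0,90,0.3],
  [0.18,0.106,0,0,0,90,0.3],
  [0.18,0.106,0,0,0,90,0.3],
  [0.18,0.106,0,0,0,90,0.3],
  [0.18,0.106,0,0,0,90,0.3],
  [0.18,0.106,0,0,0,90,0.3],
  [0.18,0.106,0,0,0,90,0.3],
  [0.18,0.106,0,0,0,90,0.3],
])

```text
time: 29.72
tcp_pos: [0.5887, 0.2851, 0.1777]
orientation: [0.021, 1.0, 0.0, 0.0]
ft_force: [0.4, 0.3, 0.7]
finger_gap: 0.0644
```

>>> drive_tool([
  [0,0,0,0,0,5,0.3],
  [0,0,0,0,0,5,0.3],
  [0,0,0,0,0,5,0.3],
])

```text
time: 30.1
tcp_pos: [0.5882, 0.285, 0.1779]
orientation: [-0.019, 1.0, 0.0, 0.0]
ft_force: [0.1, -0.2, -0.1]
finger_gap: 0.0645
```

Run:
```python
from h import *
need((0.586,0.2855,.0714),-88.5)
cm,im=grab("wrist","w11",s=1.5)
```

```text
t 30.1 tcp [0.5882 0.285  0.1779] gap 0.0645 F [ 0.1 -0.2 -0.1] q6 -1.34
delta [-0.0022  0.0005 -0.1065] [-0.    0.   -0.68]
```

View pics/w11.png

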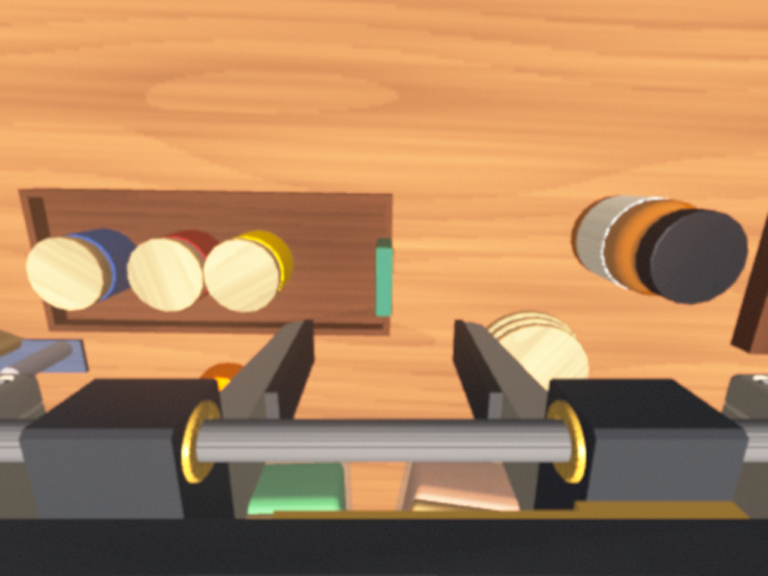

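The wrist view shows the tab at (383,277) between the jaws. All three lids are level and the honey and lids are untouched.

>>> drive_tool([
  [-0.002,0,-0.05,0,0,-0.7,0.3],
  [-0.002,0,-0.09,0,0,-0.7,0.3],
  [-0.002,0,-0.1065,0,0,-0.7,0.4],
  [-0.002,0,-0.1065,0,0,-0.7,0.6],
  [-0.002,0,-0.1065,0,0,-0.7,0.95],
  [-0.002,0,-0.1065,0,0,-0.7,0.95],
  [-0.002,0,-0.1065,0,0,-0.7,0.95],
  [-0.002,0,-0.1065,0,0,-0.7,0.95],
], force=30)

```text
time: 31.15
tcp_pos: [0.5862, 0.2852, 0.0724]
orientation: [-0.014, 1.0, 0.0, 0.001]
ft_force: [-0.1, -0.1, 2.9]
finger_gap: 0.0115
```

>>> drive_tool([
  [0,0,-0.001,0,0,0,0.95],
  [0,0,-0.001,0,0,0,0.95],
])

```text
time: 31.4
tcp_pos: [0.5862, 0.2853, 0.0724]
orientation: [-0.014, 1.0, 0.0, 0.0]
ft_force: [-4.2, -0.9, 8.4]
finger_gap: 0.0114
```

Run:
```python
from h import *
need((0.5942,-0.0424,.0714),-88.5)
cm=ctrl.camera_model("top");im=ctrl.get_image("top")[:,:,::-1]
cv2.imwrite("pics/t4c.png",cv2.resize(im[135:215,160:300],None,fx=5.7,fy=5.7,interpolation=cv2.INTER_CUBIC))
```

```text
t 31.4 tcp [0.5862 0.2853 0.0724] gap 0.0114 F [-4.2 -0.9  8.4] q6 -1.33
delta [ 0.008  -0.3277 -0.001 ] [-0.01  0.05 -0.08]
```

View pics/t4c.png

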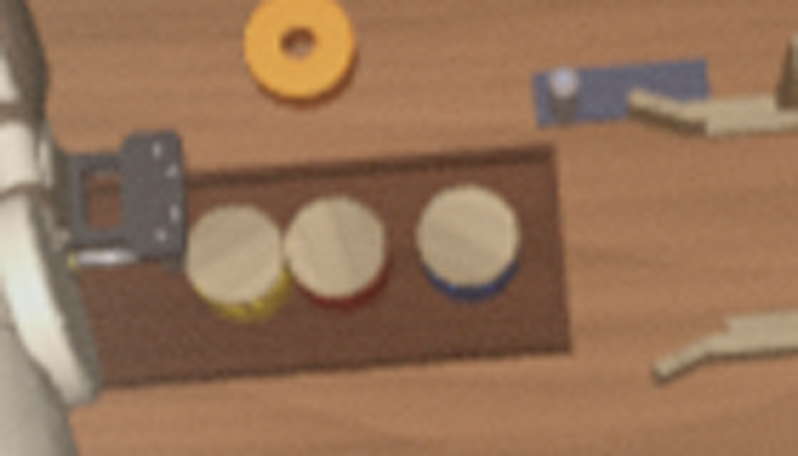

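The tray is straight and in line with the rack mouth, with the tins in place. I'll push it in smoothly.

>>> drive_tool([
  [0,-0.005,0.001,0,0,0,0.95],
  [0,-0.02,0.001,0,0,0,0.95],
  [0.001,-0.04,0.001,0,0,0,0.95],
  [0.0015,-0.06,0.001,0,0,0,0.95],
  [0.002,-0.08,0.001,0,0,0,0.95],
  [0.0025,-0.1,0.001,0,0,0,0.95],
  [0.003,-0.115,0.001,0,0,0,0.95],
  [0.003,-0.12,0.001,0,0,0,0.95],
])

```text
time: 32.45
tcp_pos: [0.5894, 0.1651, 0.0724]
orientation: [-0.013, 1.0, 0.001, 0.001]
ft_force: [-0.1, 5.6, 4.9]
finger_gap: 0.0118
```

>>> drive_tool([
  [0,-0.005,0,0,0,0,0.95],
  [0.0005,-0.02,0,0,0,0,0.95],
  [0.001,-0.04,0,0,0,0,0.95],
  [0.0015,-0.06,0,0,0,0,0.95],
  [0.002,-0.08,0,0,0,0,0.95],
  [0.0025,-0.1,0,0,0,0,0.95],
  [0.003,-0.115,0,0,0,0,0.95],
  [0.003,-0.12,0,0,0,0,0.95],
])

```text
time: 33.45
tcp_pos: [0.5923, 0.0453, 0.0724]
orientation: [-0.013, 1.0, 0.001, 0.001]
ft_force: [0.4, 7.0, 5.9]
finger_gap: 0.0117
```

Run:
```python
from h import *
need((0.5939,-0.0424,.0714),-88.5)
cm=ctrl.camera_model("top");im=ctrl.get_image("top")[:,:,::-1]
cv2.imwrite("pics/t5c.png",cv2.resize(im[125:215,230:370],None,fx=5.7,fy=5.7,interpolation=cv2.INTER_CUBIC))
```

```text
t 33.45 tcp [0.5923 0.0453 0.0724] gap 0.0117 F [0.4 7.  5.9] q6 -1.73
delta [ 0.0016 -0.0877 -0.001 ] [-0.09  0.06 -0.03]
```

View pics/t5c.png

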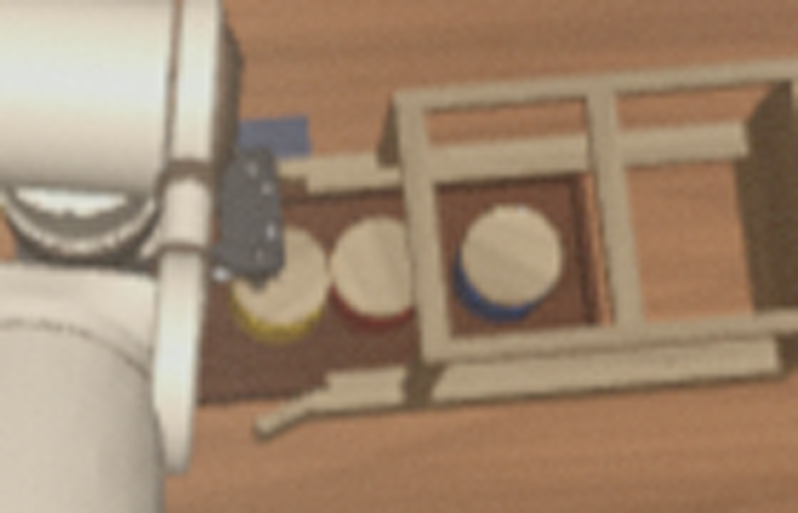

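>>> drive_tool([
  [0,-0.01,0,0,0,0,0.95],
  [0.0005,-0.025,0,0,0,0,0.95],
  [0.001,-0.04,0,0,0,0,0.95],
  [0.0012,-0.055,0,0,0,0,0.95],
  [0.0015,-0.068,0,0,0,0,0.95],
  [0.0015,-0.076,0,0,0,0,0.95],
  [0.0016,-0.082,0,0,0,0,0.95],
  [0.0016,-0.084,0,0,0,0,0.95],
])

```text
time: 34.5
tcp_pos: [0.5938, -0.038, 0.0724]
orientation: [-0.014, 1.0, 0.001, 0.0]
ft_force: [0.6, 7.8, 7.0]
finger_gap: 0.0117
```

>>> drive_tool([
  [0,-0.002,0,0,0,0,0.95],
  [0,-0.0035,0,0,0,0,0.95],
  [0,-0.0035,0,0,0,0,0.95],
])

```text
time: 34.88
tcp_pos: [0.5938, -0.0414, 0.0724]
orientation: [-0.014, 1.0, 0.001, 0.0]
ft_force: [0.6, 6.7, 7.9]
finger_gap: 0.0118
```

>>> drive_tool([
  [0,-0.001,0,0,0,0,0.95],
  [0,-0.0015,0,0,0,0,0.95],
  [0,-0.002,0,0,0,0,0.95],
  [0,-0.002,0,0,0,0,0.95],
])

```text
time: 35.38
tcp_pos: [0.5937, -0.0432, 0.0723]
orientation: [-0.014, 1.0, 0.001, 0.0]
ft_force: [-0.3, 7.1, 7.2]
finger_gap: 0.0121
```

>>> drive_tool([
  [0,-0.001,0,0,0,0,0.95],
  [0,-0.0015,0,0,0,0,0.95],
  [0,-0.0015,0,0,0,0,0.95],
])

```text
time: 35.75
tcp_pos: [0.5937, -0.0442, 0.0724]
orientation: [-0.014, 1.0, 0.001, 0.0]
ft_force: [-0.5, 7.6, 8.2]
finger_gap: 0.0119
```

>>> drive_tool([
  [0,-0.001,0,0,0,0,0.95],
  [0,-0.002,0,0,0,0,0.95],
  [0,-0.002,0,0,0,0,0.95],
])

```text
time: 36.12
tcp_pos: [0.5937, -0.0443, 0.0724]
orientation: [-0.014, 1.0, 0.003, 0.0]
ft_force: [0.4, 14.8, 9.2]
finger_gap: 0.0117
```

The force jumped to 14.8 N with no further travel, so the tray is against the back stop. I'll relax the push, release and look.

>>> drive_tool([
  [0,0.002,0,0,0,0,0.95],
  [0,0.002,0,0,0,0,0.4],
  [0,0.002,0,0,0,0,0.4],
  [0,0.002,0,0,0,0,0.4],
  [0,0.002,0.05,0,0,0,0.4],
  [0,0.002,0.1,0,0,0,0],
  [-0.03,0.05,0.1,0,0,0,0],
  [-0.06,0.1,0.1,0,0,0,0],
])

```text
time: 37.12
tcp_pos: [0.5331, 0.0523, 0.1723]
orientation: [-0.013, 1.0, -0.0, 0.001]
ft_force: [0.1, -0.3, 1.2]
finger_gap: 0.0795
```

>>> drive_tool([
  [0.17,0.08,-0.02,0,0,-90,0],
  [0.17,0.08,-0.02,0,0,-90,0],
  [0.17,0.08,-0.02,0,0,-90,0],
  [0.17,0.08,-0.02,0,0,-90,0],
  [0.17,0.08,-0.02,0,0,-90,0],
  [0.17,0.08,-0.02,0,0,-90,0],
  [0.17,0.08,-0.02,0,0,-90,0],
  [0.17,0.08,-0.02,0,0,-90,0],
])

```text
time: 38.12
tcp_pos: [0.7032, 0.1316, 0.151]
orientation: [0.674, 0.739, -0.0, -0.0]
ft_force: [-0.6, 0.7, 0.7]
finger_gap: 0.0916
```

Run:
```python
from h import *
need((0.7147,0.1497,.0268),1.5)
cm,im=grab("wrist","w12",s=1.5)
b,m=blob(im,(8,150,120),(25,255,255),200);print(b)
cm=ctrl.camera_model("top");im=ctrl.get_image("top")[:,:,::-1]
cv2.imwrite("pics/t6c.png",cv2.resize(im[105:215,210:370],None,fx=5,fy=5,interpolation=cv2.INTER_CUBIC))
im=ctrl.get_image("scene")[:,:,::-1]
cv2.imwrite("pics/s6c.png",cv2.resize(im[110:260,150:290],None,fx=4,fy=4,interpolation=cv2.INTER_CUBIC))
```

```text
t 38.12 tcp [0.7032 0.1316 0.151 ] gap 0.0916 F [-0.6  0.7  0.7] q6 -0.07
delta [ 0.0115  0.0181 -0.1242] [ 0.02 -0.05 -3.76]
[(array([ 37.3, 131.7]), [0, 0, 95, 252, 10251]), (array([116.8,  97. ]), [89, 0, 52, 218, 4948]), (array([186.4,  99. ]), [144, 0, 91, 227, 7949]), (array([275.4, 147.8]), [204, 0, 131, 278, 13765]), (array([150.9, 146.6]), [146, 120, 10, 54, 258]), (array([267.7, 173.6]), [257, 163, 22, 22, 369]), (array([102.2, 217.3]), [94, 183, 20, 68, 439]), (array([428.6, 295.5]), [410, 269, 32, 53, 606]), (array([ 76.5, 298.8]), [70, 272, 16, 50, 287]), (array([302. , 329.5]), [216, 309, 165, 37, 1884])]
```

View pics/w12.png

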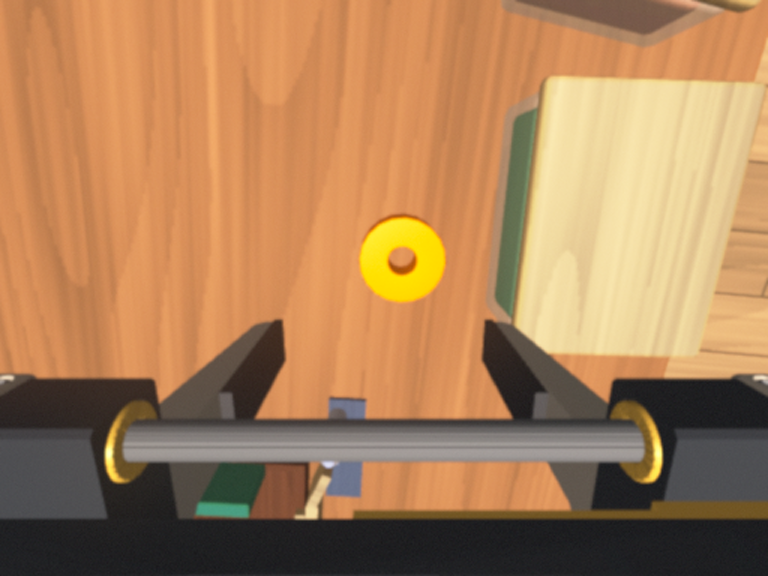

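View pics/t6c.png

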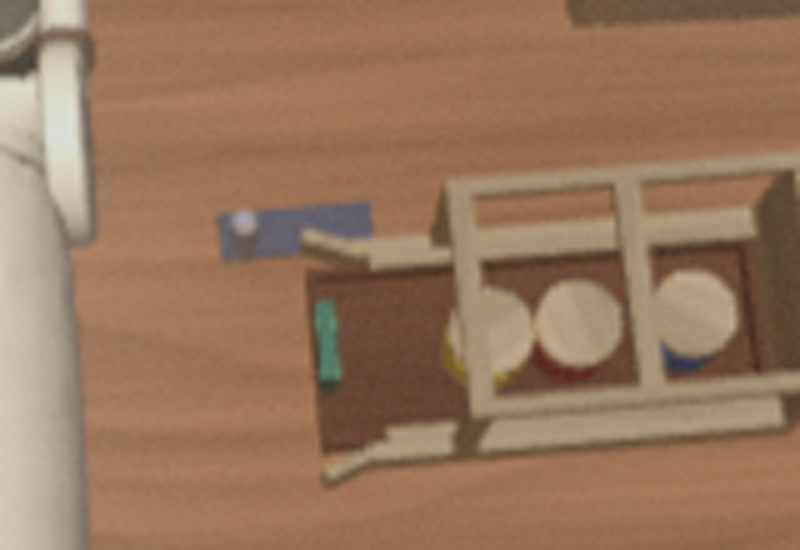

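View pics/s6c.png

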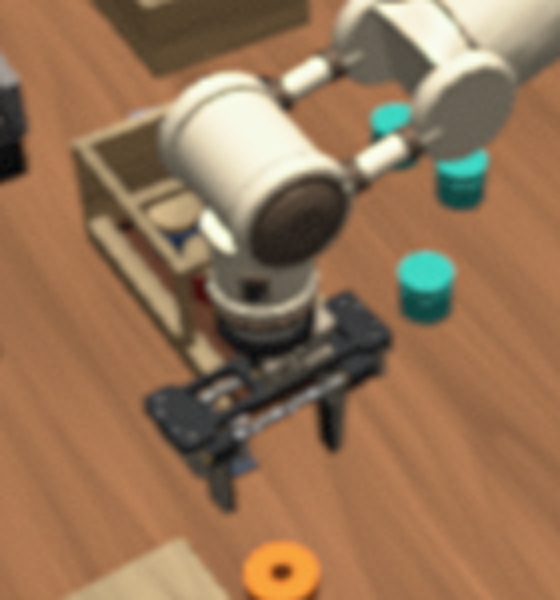

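The tray is home: its front edge is at raw pixel 271.6, against 271.4 at the start. The tins are upright inside, at (490,330), (578,322) and (697,312). The collar is at wrist (402,258).

Run:
```python
from h import *
cm=ctrl.camera_model("wrist")
for n,u,v,z in [("collar",402,259,.03),("block",505,250,.03)]:
    print(n,onplane(cm,(u/1.5-.17,v/1.5-.17),z).round(4))
```

```text
collar [0.7137 0.1499 0.03  ]
block [0.7846 0.1636 0.03  ]
```

>>> drive_tool([
  [0.011,0.018,0,0,0,-3.8,0.15],
  [0.011,0.018,-0.05,0,0,-3.8,0.15],
  [0.011,0.018,-0.1,0,0,-3.8,0.15],
  [0.011,0.018,-0.12,0,0,-3.8,0.15],
  [0.011,0.018,-0.127,0,0,-3.8,0.15],
  [0.011,0.018,-0.128,0,0,-3.8,0.15],
  [0.011,0.018,-0.128,0,0,-3.8,0.15],
])

```text
time: 39.15
tcp_pos: [0.716, 0.1501, 0.0261]
orientation: [0.696, 0.718, 0.001, 0.001]
ft_force: [-0.3, 0.3, 0.5]
finger_gap: 0.078
```

Run:
```python
from h import *
need((0.7147,0.1497,.0228),1.5)
```

```text
t 39.15 tcp [0.716  0.1501 0.0261] gap 0.078 F [-0.3  0.3  0.5] q6 0.01
delta [-0.0013 -0.0004 -0.0033] [-0.01  0.22 -0.35]
```

>>> drive_tool([
  [-0.001,0,-0.003,0,0,-0.3,0.15],
  [-0.001,0,-0.003,0,0,-0.3,0.3],
  [-0.001,0,-0.003,0,0,-0.3,0.5],
  [-0.001,0,-0.003,0,0,-0.3,0.5],
  [-0.001,0,-0.003,0,0,-0.3,0.5],
  [-0.001,0,-0.003,0,0,-0.3,0.5],
], force=25)

```text
time: 39.9
tcp_pos: [0.7134, 0.1501, 0.0208]
orientation: [0.698, 0.717, 0.0, 0.0]
ft_force: [-0.9, -0.0, 1.7]
finger_gap: 0.0623
```

>>> drive_tool([
  [0,0,0.03,0,0,0,0.5],
  [0,0,0.08,0,0,0,0.5],
  [-0.01,-0.03,0.1,0,0,0,0.5],
  [-0.02,-0.08,0.1,0,0,0,0.5],
  [-0.035,-0.12,0.1,0,0,0,0.5],
  [-0.04,-0.146,0.1,0,0,0,0.5],
  [-0.04,-0.146,0.1,0,0,0,0.5],
  [-0.04,-0.146,0.1,0,0,0,0.5],
])

```text
time: 40.9
tcp_pos: [0.6735, 0.0049, 0.1204]
orientation: [0.697, 0.717, 0.0, -0.0]
ft_force: [-0.4, 0.1, -1.2]
finger_gap: 0.0622
```

Run:
```python
from h import *
need((0.6742,0.0036,.0268),1.5)
cm,im=grab("wrist","w13",s=1.5)
cm2,im2=grab("scene","s13",crop=(180,160,290,250),s=6)
c2,_=grab("top","t13",crop=(210,105,330,195),s=6)
```

```text
t 40.9 tcp [0.6735 0.0049 0.1204] gap 0.0622 F [-0.4  0.1 -1.2] q6 -0.2
delta [ 0.0007 -0.0013 -0.0936] [-0.03 -0.   -0.05]
```

View pics/w13.png

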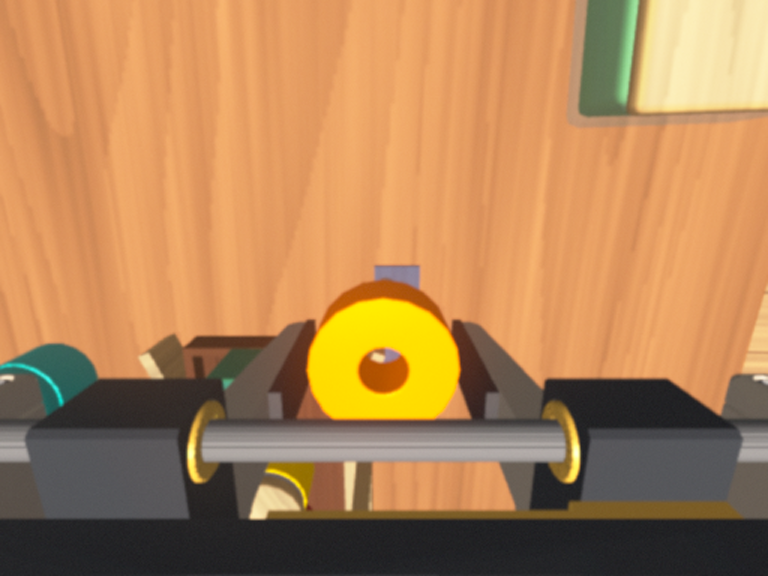

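View pics/s13.png

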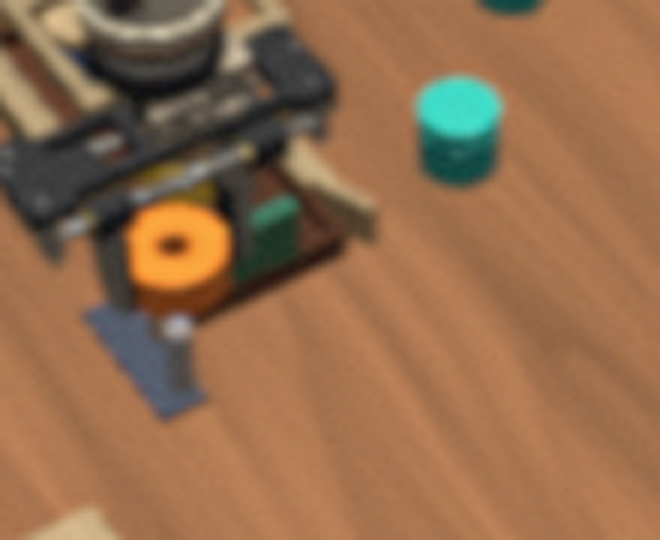

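The collar is level in the jaws, the pin shows through its bore at (385,357), and the pin stands free. I'll descend in stages.

>>> drive_tool([
  [0.0007,-0.001,-0.015,0,0,0,0.5],
  [0.0007,-0.001,-0.03,0,0,0,0.5],
  [0.0007,-0.001,-0.033,0,0,0,0.5],
  [0.0007,-0.001,-0.033,0,0,0,0.5],
])

```text
time: 41.55
tcp_pos: [0.6737, 0.0031, 0.0869]
orientation: [0.698, 0.716, -0.0, -0.0]
ft_force: [-0.5, 0.7, -0.0]
finger_gap: 0.0622
```

Run:
```python
from h import *
need((0.6742,0.004,.0248),1.5)
cm,im=grab("wrist","w14",crop=(180,160,330,290),s=5)
```

```text
t 41.55 tcp [0.6737 0.0031 0.0869] gap 0.0622 F [-0.5  0.7 -0. ] q6 -0.2
delta [ 0.0005  0.0009 -0.0621] [-0.01 -0.07 -0.03]
```

View pics/w14.png

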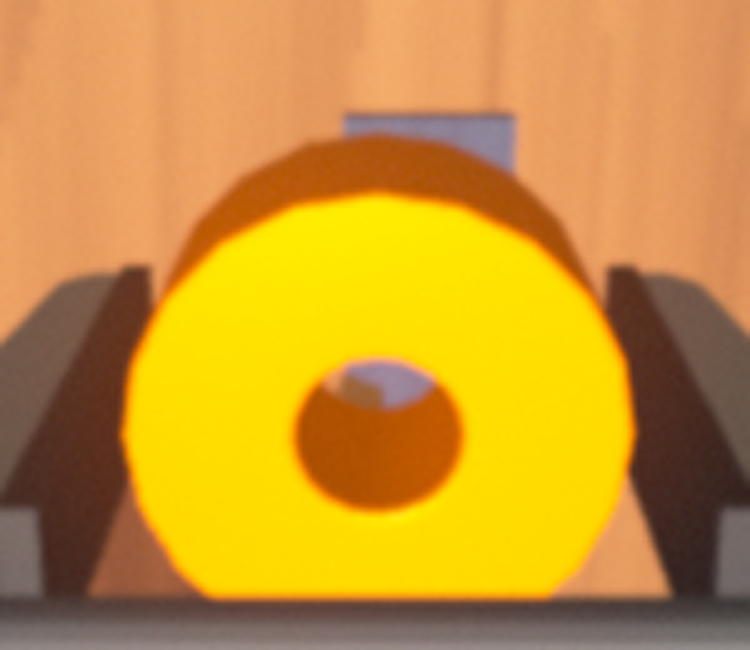

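Run:
```python
from h import *
cm=ctrl.camera_model("wrist")
c=onplane(cm,(180+378/5-.4,160+437/5-.4),.0963);print("collar top",c.round(4))
# expected pixel of pin tip (0.6746,.004,.062), centre of bore bottom
for P in [(.6746,.003,.062),(c[0],c[1],.0663),(c[0],c[1]+.01,.0663),(c[0]+.008,c[1],.062),(.6746,.011,.06)]:
    p=proj(cm,[P])[0];print(P,((p-[180,160]+.4)*5).round(0))
```

```text
collar top [0.6733 0.0015 0.0963]
(0.6746, 0.003, 0.062) [387. 315.]
(np.float64(0.6732959554622665), np.float64(0.0015078793331485957), 0.0663) [378. 336.]
(np.float64(0.6732959554622665), np.float64(0.011507879333148596), 0.0663) [380. 270.]
(np.float64(0.6812959554622665), np.float64(0.0015078793331485957), 0.062) [433. 326.]
(0.6746, 0.011, 0.06) [389. 258.]
```

>>> drive_tool([
  [0.001,0.001,0,0,0,0,0.5],
  [0.001,0.001,-0.004,0,0,0,0.5],
  [0.001,0.001,-0.008,0,0,0,0.5],
  [0.001,0.001,-0.01,0,0,0,0.5],
  [0.001,0.001,-0.01,0,0,0,0.5],
])

```text
time: 42.22
tcp_pos: [0.6749, 0.004, 0.0772]
orientation: [0.698, 0.716, -0.0, -0.0]
ft_force: [0.2, 0.0, -0.5]
finger_gap: 0.0625
```

No contact force with the collar's underside at about 56 mm, below the pin tip, so the pin is in the bore. I'll carry on down.

>>> drive_tool([
  [0,0,-0.006,0,0,0,0.5],
  [0,0,-0.012,0,0,0,0.5],
  [0,0,-0.018,0,0,0,0.5],
  [0,0,-0.02,0,0,0,0.5],
])

```text
time: 42.72
tcp_pos: [0.6746, 0.0041, 0.0567]
orientation: [0.698, 0.717, -0.0, -0.001]
ft_force: [-0.8, -0.5, -0.8]
finger_gap: 0.0621
```

>>> drive_tool([
  [0,0,-0.01,0,0,0,0.5],
  [0,0,-0.02,0,0,0,0.5],
  [0,0,-0.026,0,0,0,0.5],
  [0,0,-0.028,0,0,0,0.5],
  [0,0,-0.028,0,0,0,0.5],
])

```text
time: 43.35
tcp_pos: [0.6751, 0.004, 0.0296]
orientation: [0.698, 0.717, 0.0, 0.0]
ft_force: [-0.3, -0.1, -0.3]
finger_gap: 0.0624
```

>>> drive_tool([
  [0,0,-0.002,0,0,0,0.5],
  [0,0,-0.004,0,0,0,0.5],
  [0,0,-0.005,0,0,0,0.5],
  [0,0,-0.005,0,0,0,0.5],
])

```text
time: 43.85
tcp_pos: [0.6752, 0.004, 0.0248]
orientation: [0.698, 0.717, 0.0, 0.0]
ft_force: [-0.0, -0.4, 0.7]
finger_gap: 0.0625
```

Now I'll release, rise and inspect.

>>> drive_tool([
  [0,0,0,0,0,0,0.2],
  [0,0,0,0,0,0,0.1],
  [0,0,0,0,0,0,0.1],
  [0,0,0.04,0,0,0,0.1],
  [0,0,0.1,0,0,0,0.1],
  [0,0,0.15,0,0,0,0.1],
  [0,-0.02,0.17,0,0,0,0],
  [0,-0.02,0.17,0,0,0,0],
])

```text
time: 44.85
tcp_pos: [0.6756, -0.0182, 0.1952]
orientation: [0.698, 0.716, 0.0, 0.001]
ft_force: [0.1, -0.7, -0.9]
finger_gap: 0.092
```

Run:
```python
from h import *
cm,im=grab("wrist","w15",s=1.5)
```

>>> drive_tool([
  [-0.06,0.06,0,0,0,0,0],
  [-0.12,0.12,0,0,0,0,0],
  [-0.18,0.18,0,0,0,0,0],
  [-0.24,0.24,0,0,0,0,0],
  [-0.28,0.28,0,0,0,0,0],
  [-0.28,0.28,0,0,0,0,0],
])

```text
time: 45.65
tcp_pos: [0.4065, 0.2498, 0.1913]
orientation: [0.698, 0.716, -0.002, -0.002]
ft_force: [0.4, -0.6, 0.2]
finger_gap: 0.0918
```

Run:
```python
from h import *
cm,im=grab("top","t15",crop=(210,100,370,220),s=5)
cm,im=grab("scene","s15",crop=(150,110,300,240),s=5)
cm=ctrl.camera_model("top");i=cv2.imread("pics/raw_t15.png");print(blob(i,(8,150,120),(22,255,255),60)[0])
print(ctrl.state()["time"])
```

```text
[(array([258.2, 152.4]), [249, 142, 19, 21, 271]), (array([ 37.6, 214.1]), [29, 203, 13, 24, 77])]
45.75
```

View pics/w15.png

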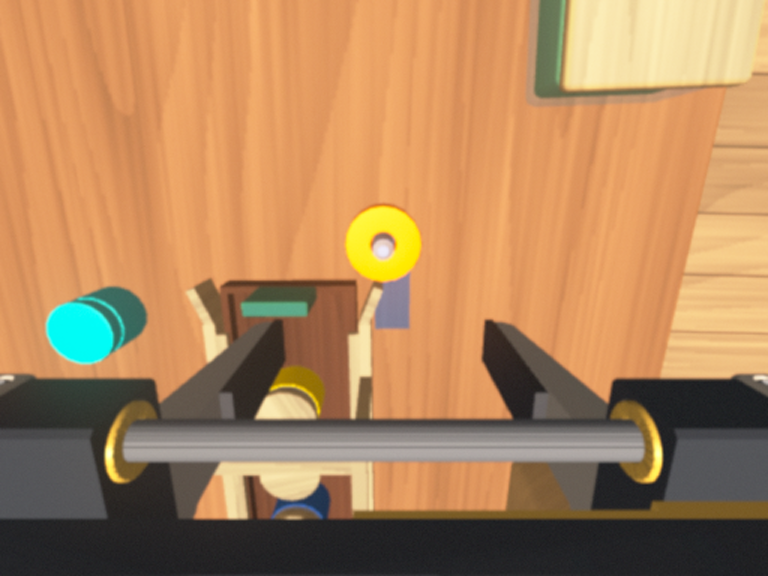

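View pics/t15.png

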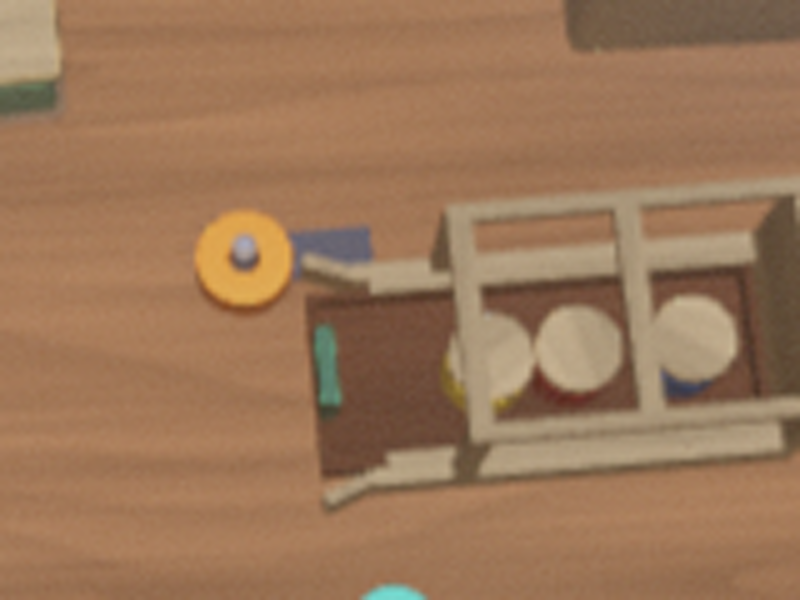

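View pics/s15.png

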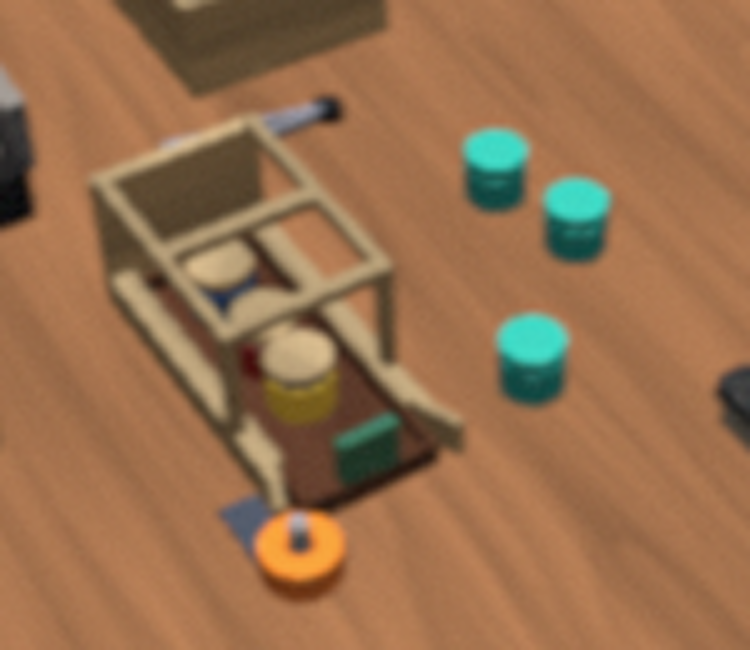

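The collar is seated over the pin as it was at the start, at top (244,258) with the pin through it. The tray is home and the three tins are upright under the roof. No view showed a white tin, and the gripper is clear, so I'm handing in.

```bash
python3 -c "
from bench import ctrl
print(ctrl.finish_job())"
```

```text
the job is handed in; nothing more can be done
None
```

I restocked the display and handed the job in at about 46 s of the 210 s allowed; the hand-in reported no verdict. I took the collar off, drew the tray out about 0.33 m, and stood the blue, red and yellow tins on it. I then pushed the tray home until it pressed on the back stop (about 15 N) and lowered the collar back over the pin.

**Last checks:**
- **Tray:** its front edge is within a fraction of a pixel of where it started.
- **Tins:** all three look upright on the tray floor, with red and yellow just touching. Red ended about 10 mm from where I set it down, still well inside the limits.
- **Collar:** it is seated around the pin, at the height expected for resting on the foot plate.
- **Other things:** the honey, the stack of lids, the tongs and the turquoise look-alikes showed no sign of having moved, though I did not measure them at the end.
- **White tin:** I saw none in any view and took it as absent.

**Disagreements:** the wrist and top cameras differed by about 2–7 mm along the rack's length. I placed between the two readings and used contact forces and repeated grasp poses for the final fits.

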